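# Sort salvaged components into their stock trays

### The job

Sort the four salvaged parts on the electronics bench - relay, capacitor, heat sink and transformer - each into the empty front cell of the tray that already holds its kind, standing upright on the cell's floor; set them down, do not drop them. The amber relay is still plugged into its base between two neighbours: draw it straight up without rocking it until it is clear of its socket.

Things in the scene. Friction and masses are not known exactly. Their poses are not given: they have to be found in the camera images.
- relay: The relay to remove: see-through amber-orange cover on a black foot, 35 (x) x 32 (y) x 52 mm tall, about 85 g. Origin: centre of its underside, z up. At the start it is plugged in the middle socket of the relay base, its axes along the base's.
- capacitor: Electrolytic capacitor: upright can with dark-blue sleeve and silvery top, 35 mm diameter, 50 mm tall, about 65 g, standing loose on the bench mat. Origin: centre of its underside, z up.
- heat_sink: Black finned aluminium heat sink, 42 (x) x 25 (y) x 50 mm tall (z), about 55 g, standing loose on the mat, fins upright. Origin: centre of its underside. Best gripped across the 25 mm.
- transformer: Small mains transformer: laminated steel core 48 (x) x 20 (y) x 44 mm tall (z); a yellow-taped winding, 31 (x) x 36 (y) mm, juts out of its sides from 10 to 34 mm up; about 220 g, standing loose on the mat. Origin: centre of its underside. Grip its flat core ends, 48 mm apart along x, 20 mm wide.
- relay_base: Grey 3-socket relay base on a steel rail, fixed, 80 (x) x 140 mm (y). Origin: centre of underside; block top 28 mm above. Middle socket (x=y=0): well 38 x 35 mm, floor at 18 mm: the relay sits 10 mm deep, 1.5 mm play all round, not latched, top at 70 mm. Slate-blue timers (to 77 mm) are clipped fast at y=+-40 mm, 8 mm from the relay; its two x faces are free above the block.
- tray_relay: Blue tray, two amber relays in its rear cell. Fixed. Origin: underside, centre of the EMPTY front cell, 66 x 66 mm inside, floor 3 mm over the origin; all walls 3 mm thick, tops 13 mm over the origin. x runs along the tray to the rear cell, whose two stock pieces (up to 56 mm high) begin 39 mm or more from the origin; y across (72 mm outside), z up.
- tray_cap: Yellow tray, two blue capacitors in its rear cell. Fixed. Origin: underside, centre of the EMPTY front cell, 66 x 66 mm inside, floor 3 mm over the origin; all walls 3 mm thick, tops 13 mm over the origin. x runs along the tray to the rear cell, whose two stock pieces (up to 56 mm high) begin 39 mm or more from the origin; y across (72 mm outside), z up.
- tray_sink: White tray, two black heat sinks in its rear cell. Fixed. Origin: underside, centre of the EMPTY front cell, 66 x 66 mm inside, floor 3 mm over the origin; all walls 3 mm thick, tops 13 mm over the origin. x runs along the tray to the rear cell, whose two stock pieces (up to 56 mm high) begin 39 mm or more from the origin; y across (72 mm outside), z up.
- tray_trafo: Green tray, two transformers in its rear cell. Fixed. Origin: underside, centre of the EMPTY front cell, 66 x 66 mm inside, floor 3 mm over the origin; all walls 3 mm thick, tops 13 mm over the origin. x runs along the tray to the rear cell, whose two stock pieces (up to 56 mm high) begin 39 mm or more from the origin; y across (72 mm outside), z up.
There are look-alikes about, which are no part of the job. There is more than one size of the relay; the one meant has the size given above.

How it is judged:
By the outcome, as a careful person would: the job done as asked, in the order asked, and still so for the second after the job is handed in, with the robot touching nothing.
It also fails if it takes over 128 s, if anything falls off the work surface, if the arm or the gripper's body presses on something with over 40 N, if the wrist force passes 120 N, or if a joint passes its speed limit or range.

### The arm

A 7-joint arm with a two-finger parallel gripper is mounted at the origin on the work surface. World frame = base frame: x ahead of the robot, y to its left, z up, the work surface at z = 0. Lengths are in m, angles in rad, forces in N, time in s.
With the tool pointing down it reaches from about 0.425 to 0.925 m from the base axis. Payload 6.8 kg.
Tool frame: the origin (TCP) lies at the very end of the fingers, on their centre line; the grasp point (between the pads) lies bot.hold_point_z behind it (bot.hold_point_z is the distance from the TCP to the grasp point, in m); x points along the fingers, z is the direction in which the jaws open and shut, and the axes are right-handed (so a half turn about x gives the same grasp; the last joint's range is limited). The gripper opens to 85 mm and grips with 20 to 120 N. Pads are 22 mm wide; open, the fingers measure 114 mm over their backs; the gripper's body (76 mm by 85 mm) begins 54 mm behind the grasp point. The pads swing forward as they close: fully open they stand 13 mm farther back than shut.
Start: joints at [1.157, 0.477, 0.022, 1.555, -0.011, 1.109, -0.083], TCP at [0.203, -0.644, 0.231] pointing down, gripper open.
Joint ranges: [-2.96, 2.96], [-0.34, 2.1], [-1.41, 1.46], [0.24, 2.44], [-1.37, 4.51], [0.17, 1.92], [-2.96, 2.96]. Speed limits (rad/s): [2.39, 2.39, 3.14, 3.14, 3.14, 3.14, 3.14].

### API

Orientations are given as a unit quaternion [w, x, y, z].
In Python, from station import bot gives the robot as it stands.
- The arm moves only by the tool drive_tool, never from a script. Its arguments are lists of equal length, an entry for each row: "slide": the shift along the world's x, y, z in mm, a list of three; "turn": the turn, a rotation vector about the world's x, y, z in rad, a list of three; "gripper": the opening, from 0 (shut) to 1 (fully open). A call has 1 to 10 rows; each row is the pose to reach, as a shift and turn from the pose measured when the call began; what a row does not reach only later rows make up. A row lasts 1/10 s, in which the tool goes at most 50 mm and 8.59 degrees, less where a joint would pass 70% of its speed; a pose out of reach is approached as far as the arm can. A call with a gripper value outside its range is refused whole. The fingers move at their own pace and stop on an object; "squeeze" is the grip in N (left out, the last holds). Time passes only in rows, so rows that repeat a pose let the fingers close. It gives the time, the measured TCP pose, the force and the opening at its end, in the units of the state.
- bot.get_obs(): the state, without advancing time (a new reading comes with each control period).
- bot.read_camera(name): name is "side" or "top"; returns a dict with "color" (420x560x3 uint8, red, green, blue), "fovy" (degrees; the focal length in pixels is half the picture's height over the tangent of half this angle, whatever the lens; pixels are square), "cx", "cy" (the principal point, pixels), "R" (3x3) and "t" (3): a world point X has camera coordinates R X + t. Camera axes: x right, y down, z forward; pixel columns grow to the right and rows downward; lengths in m; the calibration is good to about 2 mm. A picture is of the moment at which its call begins. There is no depth.
- bot.hand_in(): hands the job in, once; it reports no verdict.
The state is a dict: "t": time; "q": joint angles; "joint_vel": joint speeds; "joint_torque": joint torques, N m; "eef_pos": TCP position; "tool_rot": TCP orientation; "contact_force": force on the tool from outside, world axes, zero at the start; "torque": the same for the moment, N m; "gripper_width": opening from 0.0 (shut) to 1.0 (fully open).
Only numpy, scipy, OpenCV 4.12 (cv2) and the standard library are available. Lean on these libraries where they do the work, as an engineer would, in place of code of your own. Each camera call takes 0.05 s, during which the arm holds its last target.

## Working session

There is one attempt and no reset: what is moved stays moved. The work goes in short steps, Python scripts to look and compute and a tool call to move; the robot and the scene stay as the last step left them, time stands still between calls to the robot, and variables do not carry over. Pictures are saved under pics/ and viewed, and the job is handed in when it is done.

Besides the shell and the picture viewer there is one more tool, called after "Emit:" in YAML: its name, and indented under it one key for each argument. drive_tool: Moves the arm, as the interface text tells. Its arguments: {"type":"object","properties":{"slide":{"type":"array"},"turn":{"type":"array"},"gripper":{"type":"array"},"squeeze":{"type":"number"}},"required":["slide","turn","gripper"]}

```bash
ls; mkdir -p pics; python3 - <<'E'
from station import bot
import cv2,numpy as np
print(bot.hold_point_z)
o=bot.get_obs()
for k in o: print(k,np.round(o[k],4))
for n in ("side","top"):
    c=bot.read_camera(n)
    print(n,c["fovy"],c["cx"],c["cy"],np.array(c["R"]).round(4).tolist(),np.array(c["t"]).round(4).tolist(), [k for k in c])
    cv2.imwrite(f"pics/{n}0.png",cv2.cvtColor(c["color"],cv2.COLOR_RGB2BGR))
E
```

```text
pics
0.0187
t 0.0
q [ 1.1569  0.4778  0.0223  1.5565 -0.0115  1.1093 -0.0831]
joint_vel [-0.0001  0.0014 -0.0007 -0.0018 -0.0009 -0.0003 -0.0011]
joint_torque [ 5.00000e-04 -5.96445e+01  1.60790e+00 -2.81199e+01  1.25000e-02
  9.40000e-03  0.00000e+00]
eef_pos [ 0.203  -0.6431  0.2303]
tool_rot [ 0.5698  0.4184  0.5709 -0.4177]
contact_force [ 0.108   0.2849 -0.912 ]
torque [ 0.0658 -0.0046  0.0073]
gripper_width 0.9975
side 49.58522390367446 279.8603619182201 205.75177062405763 [[-0.7219, -0.6918, 0.0155], [-0.529, 0.5372, -0.6569], [0.4462, -0.4824, -0.7538]] [0.3481, 0.2784, 0.7547] ['color', 'fovy', 'cx', 'cy', 'R', 't']
top 57.360975679750204 282.2083616868205 220.00556622564508 [[-0.0292, -0.9988, -0.0382], [-0.9991, 0.0304, -0.0307], [0.0318, 0.0372, -0.9988]] [0.0603, 0.4662, 0.8569] ['color', 'fovy', 'cx', 'cy', 'R', 't']
```

View pics/top0.png

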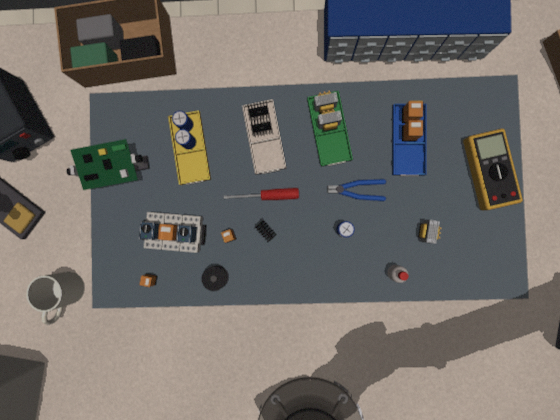

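View pics/side0.png

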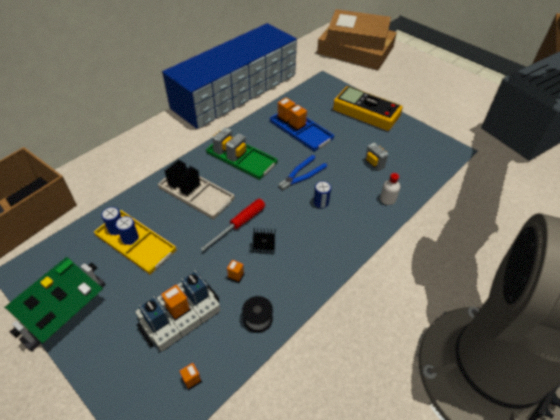

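The top view shows:
- **Relays:** the base is at about (172,232) with an amber relay at (167,232). Small loose amber relays are at (228,236) and (148,281).
- **Loose parts:** heat sink (265,230), capacitor (346,229), transformer (431,231).
- **Trays:** yellow (190,148), white (264,137), green (329,128), blue (408,140).

Next I'll take close crops.

```bash
python3 - <<'E'
import cv2
a=cv2.imread("pics/top0.png");b=cv2.imread("pics/side0.png")
def cr(im,x,y,w,h,n,s):
    cv2.imwrite(n,cv2.resize(im[y:y+h,x:x+w],None,fx=s,fy=s,interpolation=cv2.INTER_CUBIC))
cr(a,130,200,160,100,"pics/c1.png",5)
cr(a,160,90,160,100,"pics/c2.png",5)
cr(a,300,80,160,100,"pics/c3.png",5)
cr(a,320,195,140,100,"pics/c4.png",5)
E
```

```text
(no output)
```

View pics/c1.png

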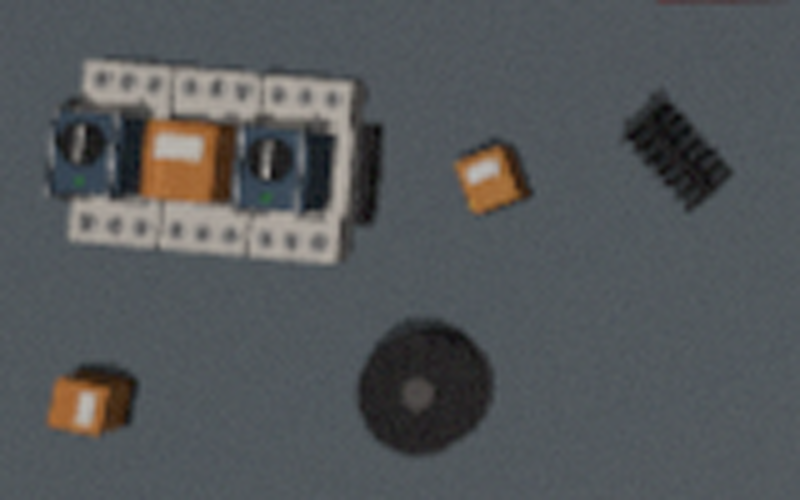

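View pics/c2.png

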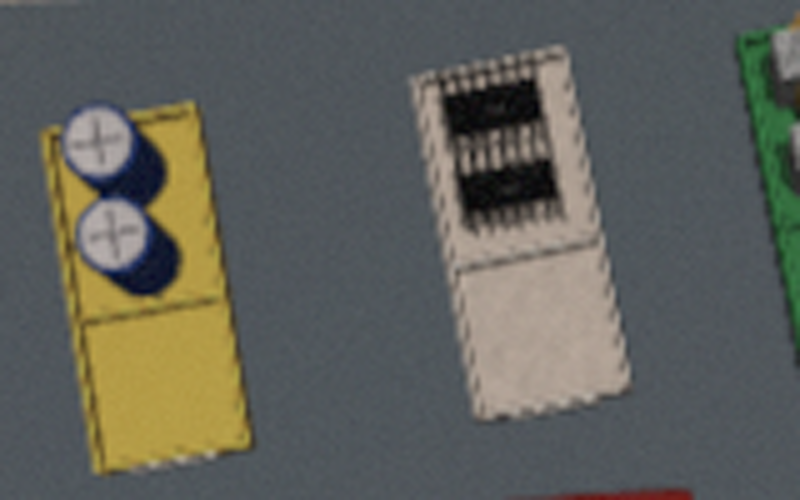

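View pics/c3.png

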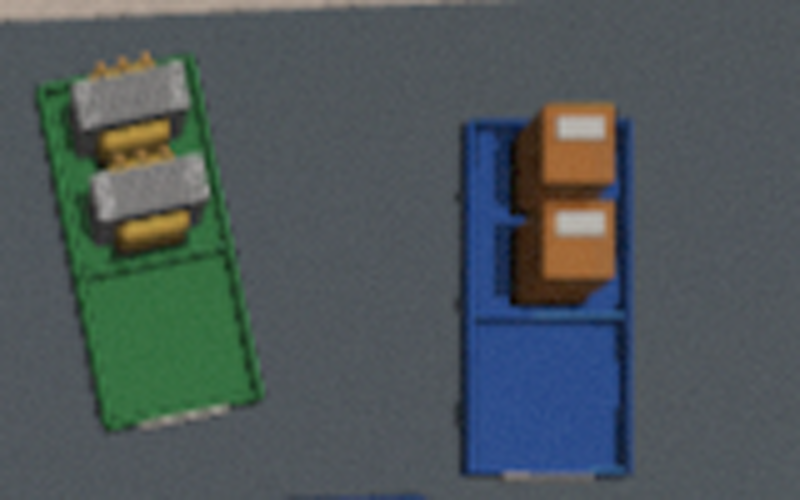

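View pics/c4.png

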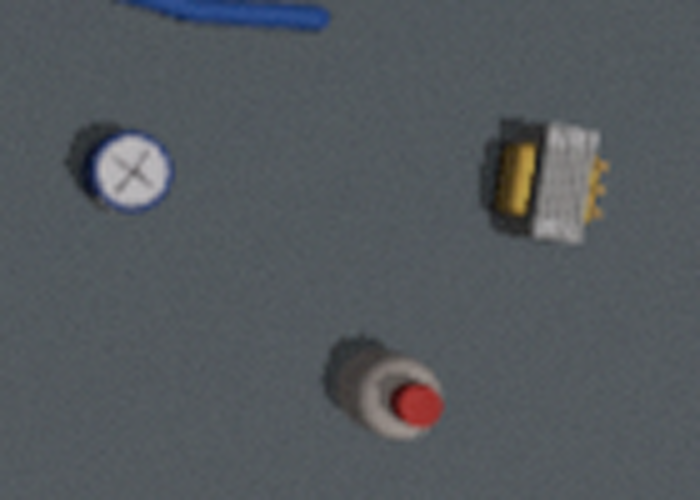

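```bash
python3 - <<'E'
import cv2
b=cv2.imread("pics/side0.png")
def cr(im,x,y,w,h,n,s):
    cv2.imwrite(n,cv2.resize(im[y:y+h,x:x+w],None,fx=s,fy=s,interpolation=cv2.INTER_CUBIC))
cr(b,130,230,160,120,"pics/s1.png",5)
cr(b,90,150,160,120,"pics/s2.png",5)
cr(b,200,90,160,120,"pics/s3.png",5)
cr(b,290,130,120,90,"pics/s4.png",5)
E
```

```text
(no output)
```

View pics/s1.png

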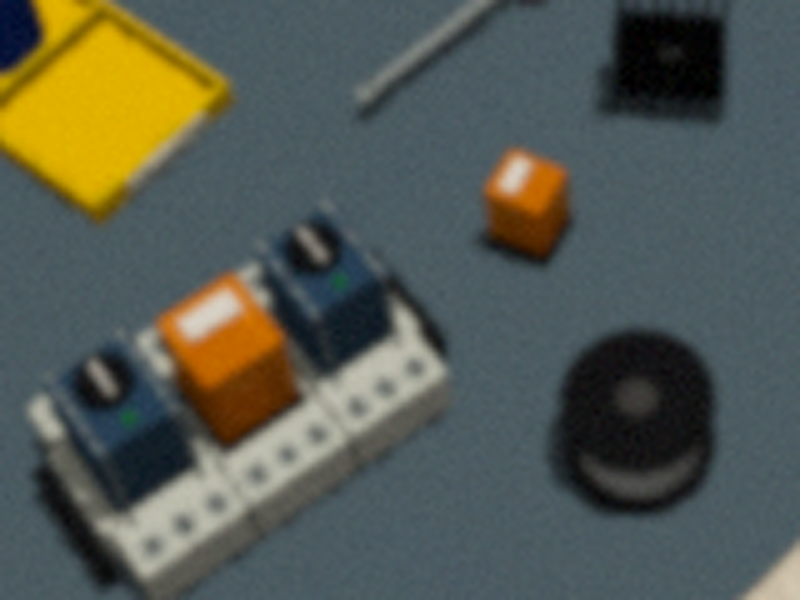

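View pics/s2.png

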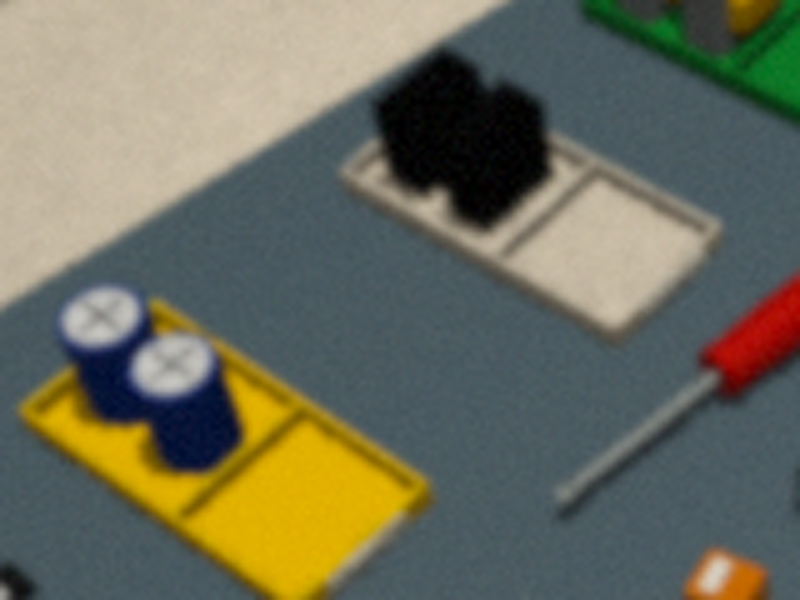

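View pics/s3.png

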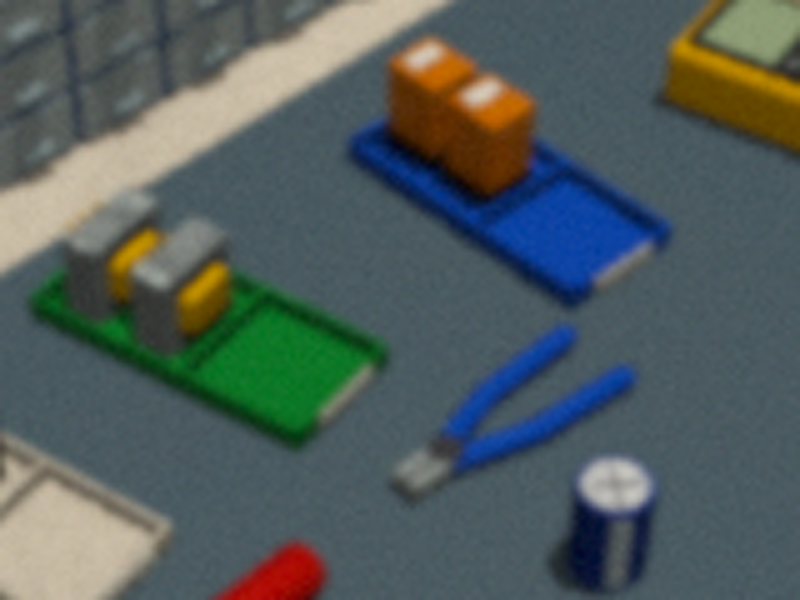

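View pics/s4.png

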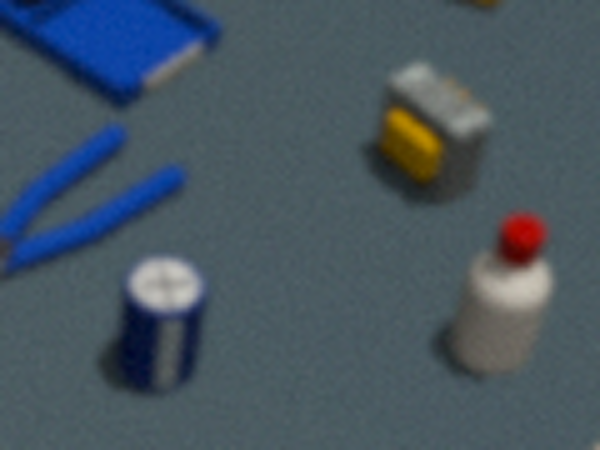

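```bash
cat > h.py <<'E'
import numpy as np, cv2
from scipy.optimize import least_squares
from station import bot
def cam(n):
    c=bot.read_camera(n); c["f"]=210/np.tan(np.radians(c["fovy"])/2); c["R"]=np.array(c["R"]);c["t"]=np.array(c["t"]); return c
def proj(c,X):
    Y=np.atleast_2d(X)@c["R"].T+c["t"]; return np.c_[c["f"]*Y[:,0]/Y[:,2]+c["cx"], c["f"]*Y[:,1]/Y[:,2]+c["cy"]]
def back(c,uv,z):
    d=np.array([(uv[0]-c["cx"])/c["f"],(uv[1]-c["cy"])/c["f"],1.]); d=c["R"].T@d; o=-c["R"].T@c["t"]
    return o+d*(z-o[2])/d[2]
def pose(p,P):
    c,s=np.cos(p[2]),np.sin(p[2]); P=np.array(P,float)/1000
    return np.c_[p[0]+c*P[:,0]-s*P[:,1],p[1]+s*P[:,0]+c*P[:,1],P[:,2]+(p[3] if len(p)>3 else 0)]
def un(off,pts,s=5): return [((x+.5)/s-.5+off[0],(y+.5)/s-.5+off[1]) for x,y in pts]
def crop(c,uv,w,hh,name,s=5,draw=[]):
    im=cv2.cvtColor(c["color"],cv2.COLOR_RGB2BGR); x,y=int(max(0,uv[0]-w/2)),int(max(0,uv[1]-hh/2))
    im=cv2.resize(im[y:y+hh,x:x+w],None,fx=s,fy=s,interpolation=cv2.INTER_CUBIC)
    for q in draw:
        q=((np.array(q)-[x,y]+.5)*s-.5).round().astype(int).reshape(-1,1,2); cv2.polylines(im,[q],True,(0,255,0),1)
    cv2.imwrite(name,im); return x,y
E
cat > fit.py <<'E'
from h import *
T,S=cam("top"),cam("side")
c1,c2,c3,c4=(130,200),(160,90),(300,80),(320,195)
s1,s2,s3,s4=(130,230),(90,150),(200,90),(290,130)
# (model pts), top px, side px ; entries (cam, off, [(px),(model)])
D={
"base":[(T,c1,[((85,60),(40,70,28)),((355,80),(40,-70,28)),((340,263),(-40,-70,28)),((68,240),(-40,70,28))]),
        (S,s1,[((150,575),(-40,70,28)),((447,380),(-40,-70,28))])],
"relay":[(T,c1,[((149,120),(17.5,16,70)),((235,127),(17.5,-16,70)),((228,202),(-17.5,-16,70)),((142,196),(-17.5,16,70))]),
        (S,s1,[((157,322),(17.5,16,70)),((232,275),(17.5,-16,70)),((293,345),(-17.5,-16,70)),((210,392),(-17.5,16,70))])],
"tray_cap":[(T,c2,[((97,473),(-36,36,13)),((253,446),(-36,-36,13)),((80,322),(34.5,36,13)),((222,298),(34.5,-36,13))]),
        (S,s2,[((430,490),(-36,-36,13)),((185,515),(34.5,33,13)),((305,413),(34.5,-33,13))]),(S,s1,[((98,210),(-36,36,13))])],
"tray_sink":[(T,c2,[((476,418),(-36,36,13)),((632,388),(-36,-36,13)),((456,270),(34.5,36,13)),((603,240),(34.5,-36,13))]),
        (S,s2,[((720,226),(-36,-36,13)),((615,333),(-36,36,13)),((508,252),(34.5,33,13)),((598,172),(34.5,-33,13))])],
"tray_trafo":[(T,c3,[((107,430),(-36,36,13)),((262,398),(-36,-36,13)),((84,278),(34.5,36,13)),((228,252),(34.5,-36,13))]),
        (S,s3,[((385,350),(-36,-36,13)),((300,437),(-36,36,13)),((190,366),(34.5,33,13)),((265,290),(34.5,-33,13))])],
"tray_relay":[(T,c3,[((465,473),(-36,36,13)),((631,473),(-36,-36,13)),((470,318),(34.5,36,13)),((626,318),(34.5,-36,13))]),
        (S,s3,[((668,229),(-36,-36,13)),((580,298),(-36,36,13)),((490,215),(34.5,33,13)),((562,175),(34.5,-33,13))])],
"cap":[(T,c4,[((131,172),(0,0,50))]),(S,s4,[((165,287),(0,0,50))])],
"sink":[(T,c1,[((657,90),(0,0,50)),]),],
"trafo":[(T,c4,[((548,122),(24,10,44)),((600,130),(24,-10,44)),((582,243),(-24,-10,44)),((532,236),(-24,10,44))]),
        (S,s4,[((418,62),(24,-10,44)),((490,115),(-24,-10,44)),((462,135),(-24,10,44)),((388,82),(24,10,44))])],
}
def fit(name,free=("z",)):
    L=D[name]
    def r(p):
        return np.concatenate([(proj(c,pose(p,[m for _,m in l]))-un(o,[q for q,_ in l])).ravel() for c,o,l in L])
    c,o,l=L[0]; g=np.mean([back(c,u,m[2]/1000) for u,(q,m) in zip(un(o,[q for q,_ in l]),l)],0)
    for n in (3,4):
        best=min((least_squares(r,[g[0],g[1],y,0][:n]) for y in (-1.2,0,1.2)),key=lambda s:s.cost) 
        print(name,n,np.round(best.x,4),"rms px",np.sqrt(np.mean(best.fun**2)).round(2), np.round(best.fun,1) if n==4 else "")
for n in D:
    if n!="sink": fit(n)
E
python3 fit.py
```

```text
base 3 [ 0.4494  0.291  -0.1112] rms px 3.7 
base 4 [ 0.4501  0.2913 -0.1085 -0.0036] rms px 3.67 [-3.1 -0.8  4.5  0.   4.5 -0.8 -2.9 -1.2 -5.1  5.8  5.3 -3.7]
relay 3 [ 0.4489  0.2904 -0.109 ] rms px 1.1 
relay 4 [ 0.4498  0.2903 -0.1089 -0.0028] rms px 1.03 [ 0.5 -1.3 -1.9 -1.5 -1.9 -0.   0.5 -0.   0.3  0.5  1.7 -0.5  0.6 -0.5
  0.6  1. ]
tray_cap 3 [0.5964 0.2478 0.1298] rms px 0.7 
tray_cap 4 [ 0.5969  0.2478  0.1298 -0.0012] rms px 0.69 [-0.1 -0.1 -0.2  0.1 -1.3 -0.3  1.3 -0.7  1.2  0.  -1.   0.3  0.2 -0.6
  0.4  0.8]
tray_sink 3 [0.6157 0.0744 0.149 ] rms px 0.89 
tray_sink 4 [ 6.159e-01  7.440e-02  1.490e-01 -3.000e-04] rms px 0.89 [ 0.2  0.1  0.3  0.3 -1.3 -0.8  0.6 -0.7  1.5  1.   0.8  0.1 -1.9  0.7
  0.4 -1.2]
tray_trafo 3 [ 0.6285 -0.074   0.1551] rms px 0.9 
tray_trafo 4 [ 0.6279 -0.0734  0.1551  0.0018] rms px 0.88 [-0.4  0.   0.4  0.3 -1.7 -0.3  1.2 -1.2  1.6 -0.4  0.3 -0.1 -1.4  0.7
  0.8  0.5]
tray_relay 3 [ 0.5959 -0.2409 -0.0321] rms px 1.1 
tray_relay 4 [ 0.5959 -0.2409 -0.0321 -0.    ] rms px 1.1 [ 0.6  0.4  0.2  0.3 -0.6 -0.   0.9 -0.2  1.4  0.2 -0.7 -0.2 -2.8  2.
  0.9 -1.6]
cap 3 [ 0.4444 -0.0905  0.    ] rms px 0.46 
cap 4 [ 0.4437 -0.0893  2.6472  0.0034] rms px 0.22 [-0.2 -0.2  0.3  0. ]
trafo 3 [ 0.4345 -0.2751 -0.1692] rms px 0.7 
trafo 4 [ 0.4337 -0.2724 -0.1703  0.0052] rms px 0.41 [ 0.1  0.1 -0.8 -0.2 -0.2 -0.3  0.3 -0.3  0.3 -0.1  0.7  0.7  0.   0.2
  0.  -0.8]
```

```bash
cat > ov.py <<'E'
from h import *
T,S=cam("top"),cam("side")
def box(p,a,b,z0,z1):
    P=[(a/2,b/2),(a/2,-b/2),(-a/2,-b/2),(-a/2,b/2)]
    return [pose(p,[(x,y,z) for x,y in P]) for z in (z0,z1)]
def show(p,a,b,z0,z1,n,w=50,hh=40,s=12):
    for c,k in ((T,"t"),(S,"s")):
        B=box(p,a,b,z0,z1); q=[proj(c,x) for x in B]
        m=np.mean(q[1],0); crop(c,m,w,hh,f"pics/{n}_{k}.png",s,[q[1],q[0]])
if __name__=="__main__":
    show([.449,.2915,-.109],35,32,28,70,"relay")
    a=cv2.imread("pics/relay_t.png");b=cv2.imread("pics/relay_s.png")
    cv2.imwrite("pics/relay_ts.png",cv2.resize(np.vstack([a,b]),None,fx=.62,fy=.62,interpolation=cv2.INTER_AREA))
E
python3 ov.py
```

```text
(no output)
```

View pics/relay_ts.png

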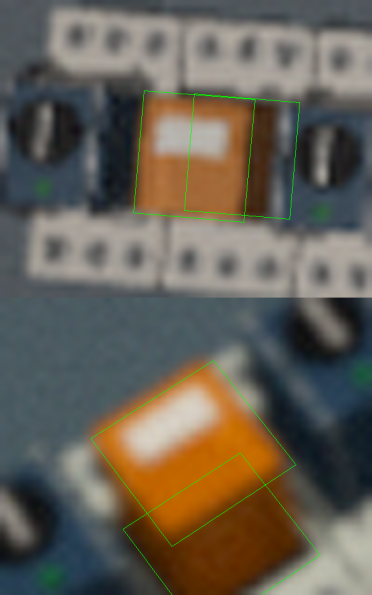

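```bash
cat > ov2.py <<'E'
from ov import *
import sys
def pair(p,a,b,z0,z1,n,off=(0,0)):
    q=pose(p,[(off[0],off[1],0)])[0]; p2=[q[0],q[1],p[2]]
    show(p2,a,b,z0,z1,n,60,50,7)
P={"sink":([.459,.075,.8],42,25,0,50),"cap":([.444,-.0902,0],35,35,0,50),"trafo":([.434,-.2735,-.17],48,20,0,44),
"tc":([.5965,.2478,.1298],72,72,0,13),"ts":([.6158,.0744,.149],72,72,0,13),"tt":([.6282,-.074,.1551],72,72,0,13),"tr":([.5959,-.2409,-.0321],72,72,0,13)}
if __name__=="__main__":
    # sink fit
    uv=un((130,200),[(660,90),(733,172),(690,212),(623,132)])
    g=np.mean([back(T,u,.05) for u in uv],0); w=[back(T,u,.05) for u in uv]; d=w[1]-w[0]; print(g,np.arctan2(d[1],d[0]))
    P["sink"][0][:]=[g[0],g[1],np.arctan2(d[1],d[0])]
    for n,(p,a,b,z0,z1) in P.items(): show(p,a,b,z0,z1,n,64,56,6)
    def st(L,o):
        cv2.imwrite(o,cv2.resize(np.hstack([np.vstack([cv2.imread(f"pics/{n}_{k}.png") for k in "ts"]) for n in L]),None,fx=.67,fy=.67,interpolation=cv2.INTER_AREA))
    st(["sink","cap","trafo"],"pics/st1.png"); st(["tc","ts"],"pics/st2.png"); st(["tt","tr"],"pics/st3.png")
E
python3 ov2.py
```

```text
[0.4463846  0.08260195 0.05      ] -2.4420870286436074
```

View pics/st1.png

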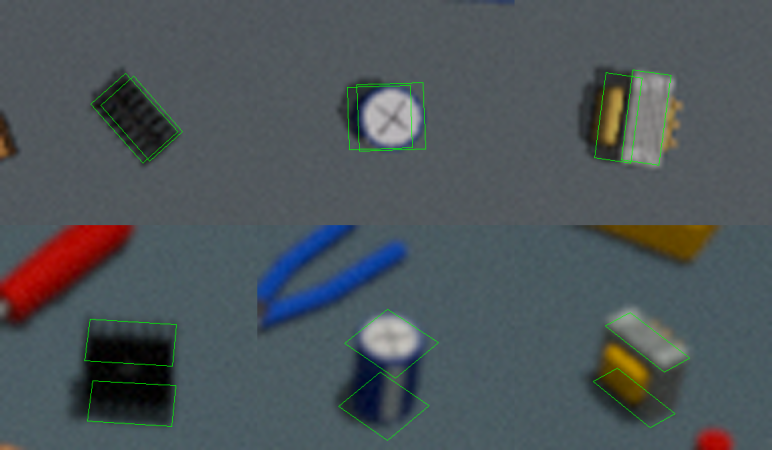

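View pics/st2.png

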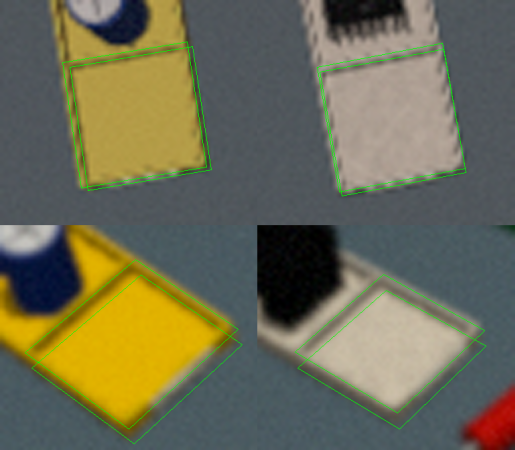

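View pics/st3.png

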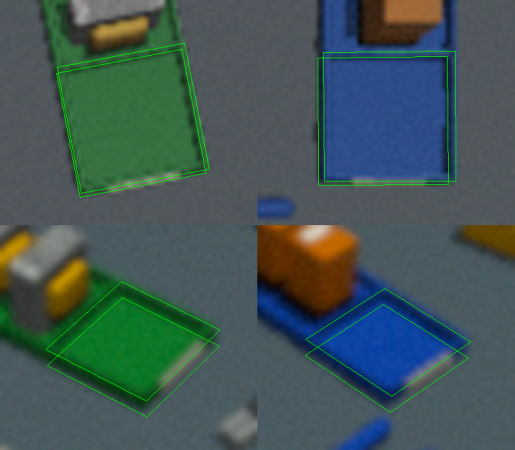

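```bash
python3 - <<'E'
from ov2 import *
from scipy.optimize import minimize
def mask(c,f,uv,r=25):
    im=c["color"].astype(int); m=f(im); M=np.zeros(m.shape,bool); x,y=map(int,uv); M[y-r:y+r,x-r:x+r]=m[y-r:y+r,x-r:x+r]; return M
def hull(c,X):
    s=8; q=((proj(c,X)+.5)*s-.5); h=cv2.convexHull(q.astype(np.float32)); o=h.reshape(-1,2).min(0)//s*s-8*s
    I=np.zeros((60*s,60*s),np.uint8); cv2.fillConvexPoly(I,(h.reshape(-1,2)-o).round().astype(np.int32),255)
    return (o/s).astype(int),cv2.resize(I,(60,60),interpolation=cv2.INTER_AREA)/255.
def cost(p,Xf,Ms):
    t=0
    for c,M in Ms:
        o,I=hull(c,Xf(p)); W=M.astype(float); sub=W[o[1]:o[1]+60,o[0]:o[0]+60]
        t+=np.abs(sub-I[:sub.shape[0],:sub.shape[1]]).sum()+W.sum()-sub.sum()
    return t
def bx(a,b,h): return lambda p: np.vstack([pose([p[0]/1e3,p[1]/1e3,p[2]/20],[(x*a/2,y*b/2,z) for x in(1,-1) for y in (1,-1)]) for z in (0,h)])
th=np.linspace(0,6.28,40)
cy=lambda p: np.vstack([pose([p[0]/1e3,p[1]/1e3,0],[(17.5*np.cos(a),17.5*np.sin(a),z) for a in th]) for z in (0,50)])
dark=lambda im: im.max(2)<45
capf=lambda im:(im[...,2]-im[...,0]>32)|(im.min(2)>140)
for nm,f,Xf,x0,uT,uS in (("sink",dark,bx(42,25,50),[446,80,.7*20],(265,230),(263,240)),("cap",capf,cy,[444,-90],(346,229),(322,195))):
    both=[(T,mask(T,f,uT,20)),(S,mask(S,f,uS,20))]
    print([M.sum() for _,M in both])
    for Ms in (both,both[:1],both[1:]):
        r=minimize(cost,x0,args=(Xf,Ms),method="Nelder-Mead",options=dict(initial_simplex=np.array([x0]+[np.array(x0)+6*np.eye(len(x0))[i] for i in range(len(x0))])))
        print(nm,r.x.round(1),(r.x[-1]/20).round(3),r.fun.round(1))
    for c,M in both: cv2.imwrite(f"pics/m_{nm}_{'t' if c is T else 's'}.png",M*255)
E
```

```text
[np.int64(186), np.int64(445)]
sink [447.   83.4  15.4] 0.769 215.2
sink [446.   83.1  15.5] 0.774 71.7
sink [448.2  83.5  13.7] 0.683 142.2
[np.int64(189), np.int64(309)]
cap [444.6 -92.6] -4.63 297.0
cap [443.6 -91.8] -4.589 65.9
cap [448. -95.] -4.749 219.7[ WARN:0@1.029] global loadsave.cpp:1063 imwrite_ Unsupported depth image for selected encoder is fallbacked to CV_8U.
```

```bash
cat > st.py <<'E'
from station import bot
import numpy as np
from scipy.spatial.transform import Rotation as R
def state(yaws=()):
    o=bot.get_obs(); q=np.array(o["tool_rot"]); r=R.from_quat(q[[1,2,3,0]]).as_matrix()
    jy=np.arctan2(r[1,2],r[0,2])
    print("t",round(o["t"],2),"p",(np.array(o["eef_pos"])*1000).round(1),"x-axis",r[:,0].round(3),"jawyaw",jy.round(3),"q7",np.round(o["q"],2),"F",np.round(o["contact_force"],1),"w",round(o["gripper_width"],3))
    # rotvec to pure down with jaw yaw
    for y in yaws:
        for k in (0,np.pi,-np.pi):
            yy=y+k; z=np.array([np.cos(yy),np.sin(yy),0]); x=np.array([0,0,-1.]); m=np.c_[x,np.cross(z,x),z]
            v=R.from_matrix(m@r.T).as_rotvec(); az0=np.arctan2(o["eef_pos"][1],o["eef_pos"][0]); print("  jaw",round(y,3),"k",round(k,2),"turn",v.round(3))
    return o
if __name__=="__main__":
    import sys; state([float(a) for a in sys.argv[1:]])
E
python3 st.py -.109
```

```text
t 0.5 p [ 203.2 -643.7  231.3] x-axis [ 0.  0. -1.] jawyaw -1.265 q7 [ 1.16  0.48  0.02  1.56 -0.01  1.11 -0.08] F [ 0.2  0.3 -0.5] w 1.004
  jaw -0.109 k 0 turn [-0.    -0.     1.156]
  jaw -0.109 k 3.14 turn [-0.     0.    -1.986]
  jaw -0.109 k -3.14 turn [-0.     0.    -1.986]
```

Emit:
drive_tool:
  slide:
    - [300, 290, 0]
    - [300, 290, 0]
    - [300, 290, 0]
    - [300, 290, 0]
    - [300, 290, 0]
    - [300, 290, 0]
    - [300, 290, 0]
    - [300, 290, 0]
    - [300, 290, 0]
    - [300, 290, 0]
  turn:
    - [0, 0, 0.4]
    - [0, 0, 0.4]
    - [0, 0, 0.4]
    - [0, 0, 0.4]
    - [0, 0, 0.4]
    - [0, 0, 0.4]
    - [0, 0, 0.4]
    - [0, 0, 0.4]
    - [0, 0, 0.4]
    - [0, 0, 0.4]
  gripper: [1, 1, 1, 1, 1, 1, 1, 1, 1, 1]

```text
t: 1.5
eef_pos: [0.5061, -0.3501, 0.2314]
tool_rot: [0.643, 0.295, 0.643, -0.294]
contact_force: [-0.6, 0.9, 1.0]
gripper_width: 1.0
```

Next waypoint is (550, 0).

Emit:
drive_tool:
  slide:
    - [44, 350, 0]
    - [44, 350, 0]
    - [44, 350, 0]
    - [44, 350, 0]
    - [44, 350, 0]
    - [44, 350, 0]
    - [44, 350, 0]
    - [44, 350, 0]
    - [-57, 500, 0]
    - [-57, 600, 0]
  turn:
    - [0, 0, 0.5]
    - [0, 0, 0.5]
    - [0, 0, 0.5]
    - [0, 0, 0.5]
    - [0, 0, 0.5]
    - [0, 0, 0.5]
    - [0, 0, 0.5]
    - [0, 0, 0.5]
    - [0, 0, 0.75]
    - [0, 0, 0.75]
  gripper: [1, 1, 1, 1, 1, 1, 1, 1, 1, 1]

```text
t: 2.5
eef_pos: [0.5049, 0.0858, 0.231]
tool_rot: [0.706, 0.039, 0.706, -0.039]
contact_force: [0.6, 0.6, 0.9]
gripper_width: 0.997
```

```bash
python3 st.py -.109
```

```text
t 2.5 p [504.9  85.8 231. ] x-axis [-0.001 -0.    -1.   ] jawyaw -0.11 q7 [ 0.18  0.26 -0.55  1.91  0.16  1.02 -0.55] F [0.6 0.6 0.9] w 0.997
  jaw -0.109 k 0 turn [ 0.    -0.001  0.001]
  jaw -0.109 k 3.14 turn [-1.000e-03 -0.000e+00 -3.141e+00]
  jaw -0.109 k -3.14 turn [-1.000e-03 -0.000e+00 -3.141e+00]
```

Emit:
drive_tool:
  slide:
    - [-56, 205, 0]
    - [-56, 205, 0]
    - [-56, 205, 0]
    - [-56, 205, 0]
    - [-56, 205, -50]
    - [-56, 205, -110]
    - [-56, 205, -110]
    - [-56, 205, -110]
  turn:
    - [0, 0, 0]
    - [0, 0, 0]
    - [0, 0, 0]
    - [0, 0, 0]
    - [0, 0, 0]
    - [0, 0, 0]
    - [0, 0, 0]
    - [0, 0, 0]
  gripper: [1, 1, 1, 1, 1, 1, 1, 1]

```text
t: 3.3
eef_pos: [0.4489, 0.2883, 0.1197]
tool_rot: [0.705, 0.038, 0.707, -0.041]
contact_force: [-0.9, 1.1, 0.5]
gripper_width: 0.998
```

```bash
python3 - <<'E'
import st; st.state()
from h import *
for n in ("top","side"):
    c=cam(n); p=proj(c,[[.449,.291,.07]])[0]; crop(c,p,100,90,f"pics/a_{n}.png",6)
cv2.imwrite("pics/a.png",cv2.resize(np.hstack([cv2.imread("pics/a_top.png"),cv2.imread("pics/a_side.png")]),None,fx=.66,fy=.66))
E
```

```text
t 3.3 p [448.9 288.3 119.7] x-axis [-0.004 -0.003 -1.   ] jawyaw -0.112 q7 [-0.21  0.45 -0.59  1.96  0.34  0.83 -1.1 ] F [-0.9  1.1  0.5] w 0.998
```

View pics/a.png

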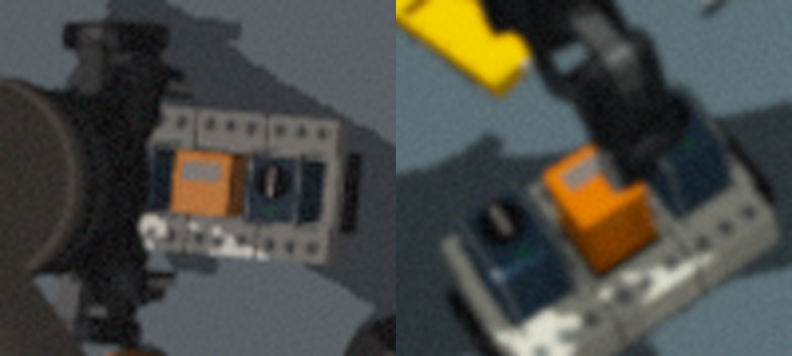

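Emit:
drive_tool:
  slide:
    - [0, 2, -10]
    - [0, 2.5, -30]
    - [0, 2.5, -30]
    - [0, 2.5, -30]
  turn:
    - [0, 0, 0]
    - [0, 0, 0.003]
    - [-0.003, 0.004, 0.003]
    - [-0.003, 0.004, 0.003]
  gripper: [1, 1, 1, 1]

```text
t: 3.8
eef_pos: [0.4512, 0.2932, 0.0936]
tool_rot: [0.705, 0.038, 0.707, -0.039]
contact_force: [0.3, 0.5, -0.3]
gripper_width: 0.998
```

```bash
python3 - <<'E'
import st; st.state([-.109])
from h import *
for n in ("top","side"):
    c=cam(n); p=proj(c,[[.449,.291,.07]])[0]; 
    d=[]
    for X in ([.449,.291,.088],): d.append(proj(c,np.array(X)+[[.0,0,0],[.003,0,0],[0,0,0],[0,.003,0]]))
    ca=np.cos(-.109);sa=np.sin(-.109)
    P=[[17.5,16,70],[17.5,-16,70],[-17.5,-16,70],[-17.5,16,70]]
    d.append(proj(c,pose([.449,.2915,-.109],P)))
    crop(c,p,80,90,f"pics/b_{n}.png",8,d)
cv2.imwrite("pics/b.png",cv2.resize(np.hstack([cv2.imread("pics/b_top.png"),cv2.imread("pics/b_side.png")]),None,fx=.62,fy=.62,interpolation=cv2.INTER_AREA))
E
```

```text
t 3.8 p [451.2 293.2  93.6] x-axis [-0.002 -0.002 -1.   ] jawyaw -0.109 q7 [-0.24  0.5  -0.57  1.97  0.37  0.79 -1.13] F [ 0.3  0.5 -0.3] w 0.998
  jaw -0.109 k 0 turn [ 0.002 -0.002 -0.   ]
  jaw -0.109 k 3.14 turn [3.000e-03 3.000e-03 3.142e+00]
  jaw -0.109 k -3.14 turn [3.000e-03 3.000e-03 3.142e+00]
```

View pics/b.png

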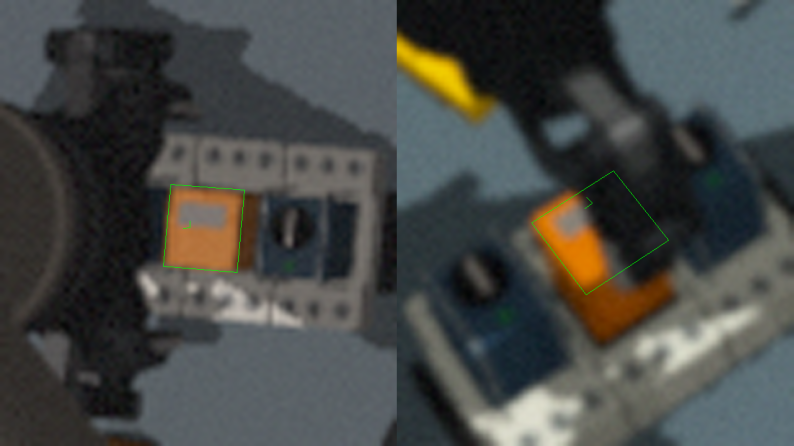

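```bash
cat > avg.py <<'E'
from station import bot
import numpy as np,sys
from scipy.spatial.transform import Rotation as R
def avg(n=6):
    P=[];F=[];Z=[];X=[]
    for i in range(n):
        bot.read_camera("side"); o=bot.get_obs(); P.append(o["eef_pos"]);F.append(o["contact_force"]+0*np.array(o["contact_force"]) if 0 else o["contact_force"])
        q=np.array(o["tool_rot"]);m=R.from_quat(q[[1,2,3,0]]).as_matrix();Z.append(m[:,2]);X.append(m[:,0])
    P=np.array(P)*1e3; z=np.mean(Z,0); x=np.mean(X,0)
    print("t",round(o["t"],2),"pos",P.mean(0).round(2),"sd",P.std(0).round(2),"jaw",np.arctan2(z[1],z[0]).round(4),"tilt",x[:2].round(4),z[2].round(4),"F",np.mean(F,0).round(2),"sd",np.std(F,0).round(1),"M",np.round(o["torque"],2),"w",round(o["gripper_width"],3))
    return P.mean(0),z,x
if __name__=="__main__": avg(int(sys.argv[1]) if len(sys.argv)>1 else 6)
E
python3 avg.py 8
```

```text
t 4.3 pos [450.9  293.11  93.31] sd [0.22 0.15 0.32] jaw -0.1086 tilt [-0.0018 -0.0019] -0.0016 F [ 0.02  0.25 -0.07] sd [0.5 0.4 0.6] M [ 0.04  0.01 -0.  ] w 1.002
```

Emit:
drive_tool:
  slide:
    - [-2, -2, 0]
    - [-2, -2, -10]
    - [-2, -2, -20]
    - [-2, -2, -30]
    - [-2, -2, -40]
    - [-2, -2, -50]
    - [-2, -2, -59]
    - [-2, -2, -59]
    - [-2, -2, -59]
  turn:
    - [0.002, -0.002, 0]
    - [0.002, -0.002, 0]
    - [0.002, -0.002, 0]
    - [0.002, -0.002, 0]
    - [0.002, -0.002, 0]
    - [0.002, -0.002, 0]
    - [0.002, -0.002, 0]
    - [0.002, -0.002, 0]
    - [0.002, -0.002, 0]
  gripper: [1, 1, 1, 1, 1, 1, 1, 1, 1]

```text
t: 5.2
eef_pos: [0.4485, 0.291, 0.0337]
tool_rot: [0.706, 0.038, 0.706, -0.038]
contact_force: [-0.4, 0.3, 0.5]
gripper_width: 0.997
```

```bash
python3 - <<'E'
import avg; p,z,x=avg.avg(6)
from h import *
for n in ("top","side"):
    c=cam(n); q=proj(c,[[.449,.291,.07]])[0]; 
    crop(c,q,80,90,f"pics/b_{n}.png",8)
cv2.imwrite("pics/b2.png",cv2.resize(np.hstack([cv2.imread("pics/b_top.png"),cv2.imread("pics/b_side.png")]),None,fx=.62,fy=.62,interpolation=cv2.INTER_AREA))
E
```

```text
t 5.5 pos [448.9  291.15  34.25] sd [0.06 0.05 0.1 ] jaw -0.1086 tilt [0.0002 0.0001] 0.0002 F [-0.25  0.22  0.1 ] sd [0.3 0.5 0.4] M [0.   0.05 0.01] w 1.001
```

View pics/b2.png

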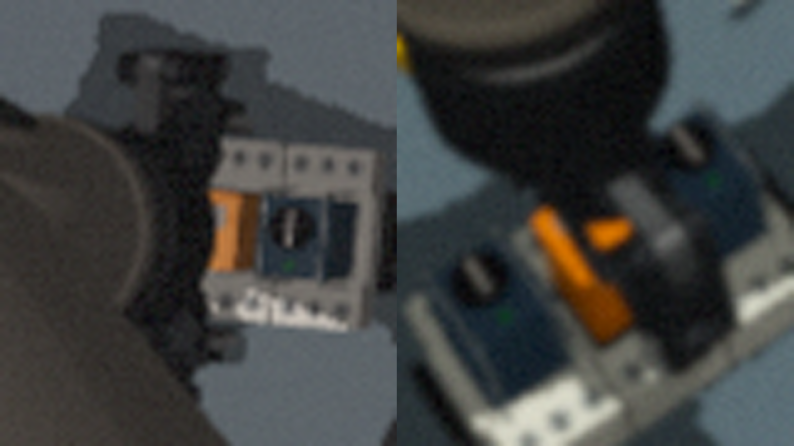

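Emit:
drive_tool:
  slide:
    - [0, 0, 0]
    - [0, 0, 0]
    - [0, 0, 0]
    - [0, 0, 0]
    - [0, 0, 0]
    - [0, 0, 0]
  turn:
    - [0, 0, 0]
    - [0, 0, 0]
    - [0, 0, 0]
    - [0, 0, 0]
    - [0, 0, 0]
    - [0, 0, 0]
  gripper: [0.6, 0.5, 0.45, 0.45, 0.45, 0.45]
  squeeze: 20

```text
t: 6.2
eef_pos: [0.4488, 0.291, 0.0341]
tool_rot: [0.706, 0.038, 0.706, -0.038]
contact_force: [0.1, -0.0, 0.1]
gripper_width: 0.453
```

```bash
python3 - <<'E'
import avg; p,z,x=avg.avg(6)
from h import *
for n in ("top","side"):
    c=cam(n); q=proj(c,[[.449,.291,.07]])[0]; 
    crop(c,q,60,60,f"pics/b_{n}.png",12)
cv2.imwrite("pics/b3.png",cv2.resize(np.hstack([cv2.imread("pics/b_top.png"),cv2.imread("pics/b_side.png")]),None,fx=.55,fy=.55,interpolation=cv2.INTER_AREA))
E
```

```text
t 6.5 pos [448.8  290.98  34.13] sd [0.02 0.03 0.01] jaw -0.1086 tilt [-0.     -0.0001] -0.0 F [ 0.06 -0.15  0.18] sd [0.4 0.3 0.6] M [-0.01  0.   -0.  ] w 0.448
```

View pics/b3.png

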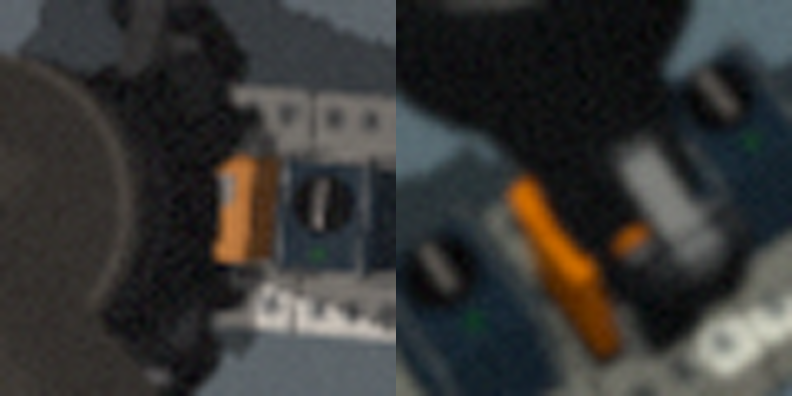

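Emit:
drive_tool:
  slide:
    - [0, 0, 0]
    - [0, 0, 0]
    - [0, 0, 0]
    - [0, 0, 0]
  turn:
    - [0, 0, 0]
    - [0, 0, 0]
    - [0, 0, 0]
    - [0, 0, 0]
  gripper: [0.43, 0.41, 0.39, 0.39]
  squeeze: 25

```text
t: 7.0
eef_pos: [0.449, 0.2911, 0.0343]
tool_rot: [0.706, 0.038, 0.706, -0.038]
contact_force: [0.6, 0.0, 1.5]
gripper_width: 0.409
```

```bash
python3 avg.py 6
```

```text
t 7.3 pos [448.96 291.07  34.25] sd [0.01 0.02 0.01] jaw -0.1087 tilt [0.0003 0.0001] 0.0003 F [ 0.63 -0.12  1.54] sd [0.7 0.5 0.3] M [-0.03 -0.13  0.  ] w 0.408
```

Emit:
drive_tool:
  slide:
    - [0, 0, 0]
    - [0, 0, 0]
    - [0, 0, 2]
    - [0, 0, 5]
    - [0, 0, 8]
    - [0, 0, 12]
    - [0, 0, 16]
    - [0, 0, 20]
    - [0, 0, 24]
    - [0, 0, 24]
  turn:
    - [0, 0, 0]
    - [0, 0, 0]
    - [0, 0, 0]
    - [0, 0, 0]
    - [0, 0, 0]
    - [0, 0, 0]
    - [0, 0, 0]
    - [0, 0, 0]
    - [0, 0, 0]
    - [0, 0, 0]
  gripper: [0.3, 0.3, 0.3, 0.3, 0.3, 0.3, 0.3, 0.3, 0.3, 0.3]
  squeeze: 30

```text
t: 8.3
eef_pos: [0.4493, 0.2913, 0.0589]
tool_rot: [0.706, 0.039, 0.706, -0.038]
contact_force: [-0.2, 0.1, -1.1]
gripper_width: 0.407
```

```bash
python3 - <<'E'
import avg; p,z,x=avg.avg(4)
from h import *
for n in ("top","side"):
    c=cam(n); q=proj(c,[[.449,.291,.07]])[0]; 
    crop(c,q,60,60,f"pics/b_{n}.png",12)
cv2.imwrite("pics/b4.png",cv2.resize(np.hstack([cv2.imread("pics/b_top.png"),cv2.imread("pics/b_side.png")]),None,fx=.55,fy=.55,interpolation=cv2.INTER_AREA))
E
```

```text
t 8.5 pos [449.01 291.03  58.3 ] sd [0.13 0.09 0.2 ] jaw -0.1087 tilt [0.0004 0.0001] 0.0004 F [ 0.15 -0.13 -1.3 ] sd [0.5 0.4 0.4] M [ 0.03 -0.05  0.02] w 0.405
```

View pics/b4.png

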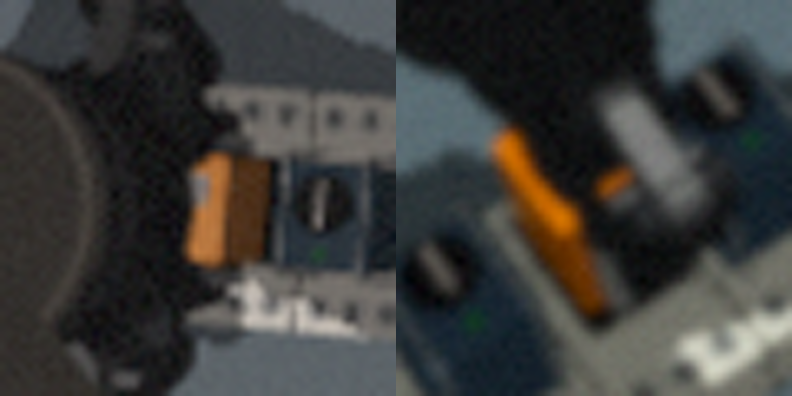

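Emit:
drive_tool:
  slide:
    - [0, 0, 10]
    - [0, 0, 25]
    - [0, 0, 45]
    - [0, 0, 70]
    - [0, 0, 100]
    - [0, 0, 130]
    - [0, 0, 130]
    - [10, -30, 130]
    - [20, -70, 130]
    - [30, -110, 130]
  turn:
    - [0, 0, 0]
    - [0, 0, 0]
    - [0, 0, 0]
    - [0, 0, 0]
    - [0, 0, 0]
    - [0, 0, 0]
    - [0, 0, 0]
    - [0, 0, -0.1]
    - [0, 0, -0.2]
    - [0, 0, -0.3]
  gripper: [0.3, 0.3, 0.3, 0.3, 0.3, 0.3, 0.3, 0.3, 0.3, 0.3]

```text
t: 9.6
eef_pos: [0.4788, 0.1801, 0.1886]
tool_rot: [0.692, 0.144, 0.692, -0.144]
contact_force: [0.6, -0.3, -1.5]
gripper_width: 0.403
```

```bash
python3 st.py -1.603
```

```text
t 9.6 p [478.8 180.1 188.6] x-axis [ 0.  0. -1.] jawyaw -0.411 q7 [-0.02  0.31 -0.55  1.96  0.2   0.93 -1.08] F [ 0.6 -0.3 -1.5] w 0.403
  jaw -1.603 k 0 turn [ 0.000e+00  1.000e-03 -1.192e+00]
  jaw -1.603 k 3.14 turn [-1.00e-03  0.00e+00  1.95e+00]
  jaw -1.603 k -3.14 turn [-1.00e-03  0.00e+00  1.95e+00]
```

Emit:
drive_tool:
  slide:
    - [12, -40, 0]
    - [24, -80, 0]
    - [35, -122, 0]
    - [47, -165, 0]
    - [58, -208, 0]
    - [70, -250, 0]
    - [82, -293, 0]
    - [94, -336, 0]
    - [105, -378, 0]
    - [115, -412, 0]
  turn:
    - [0, 0, -0.12]
    - [0, 0, -0.24]
    - [0, 0, -0.36]
    - [0, 0, -0.48]
    - [0, 0, -0.6]
    - [0, 0, -0.72]
    - [0, 0, -0.84]
    - [0, 0, -0.96]
    - [0, 0, -1.08]
    - [0, 0, -1.19]
  gripper: [0.3, 0.3, 0.3, 0.3, 0.3, 0.3, 0.3, 0.3, 0.3, 0.3]

```text
t: 10.6
eef_pos: [0.5936, -0.2348, 0.189]
tool_rot: [-0.491, -0.509, -0.49, 0.509]
contact_force: [1.0, 0.0, -1.0]
gripper_width: 0.407
```

```bash
python3 - <<'E'
import avg; p,z,x=avg.avg(4)
import st; st.state([-1.603])
from h import *
for n in ("top","side"):
    c=cam(n); q=proj(c,[[.596,-.241,.07]])[0]; 
    crop(c,q,90,90,f"pics/b_{n}.png",8)
cv2.imwrite("pics/b5.png",cv2.resize(np.hstack([cv2.imread("pics/b_top.png"),cv2.imread("pics/b_side.png")]),None,fx=.55,fy=.55,interpolation=cv2.INTER_AREA))
E
```

```text
t 10.8 pos [ 593.53 -236.92  188.66] sd [0.3  3.6  0.18] jaw -1.6094 tilt [ 0.0006 -0.0024] 0.0023 F [ 0.18 -1.13 -0.71] sd [1.  2.8 0.4] M [0.04 0.01 0.03] w 0.405
t 10.8 p [ 593.4 -232.3  188.5] x-axis [-0.  0. -1.] jawyaw -1.602 q7 [ 0.37  0.46 -0.13  1.69  0.07  1.   -1.38] F [-0.2  0.4 -0.9] w 0.405
  jaw -1.603 k 0 turn [-0.    -0.    -0.001]
  jaw -1.603 k 3.14 turn [ 0.00e+00 -1.00e-03  3.14e+00]
  jaw -1.603 k -3.14 turn [ 0.00e+00 -1.00e-03  3.14e+00]
```

View pics/b5.png

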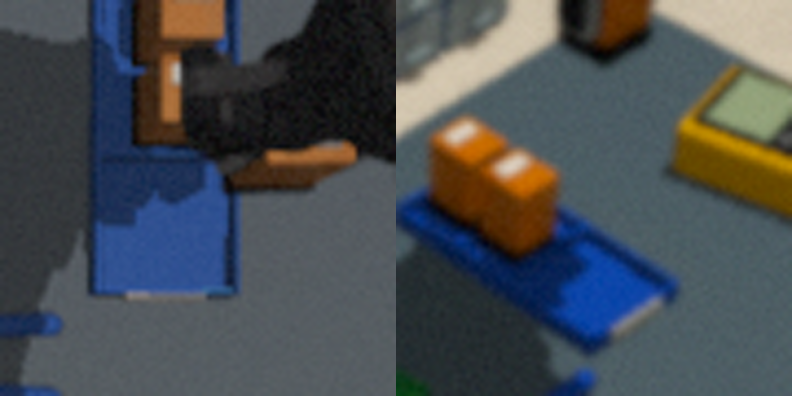

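Emit:
drive_tool:
  slide:
    - [2, -9, -20]
    - [2, -9, -50]
    - [2, -9, -85]
    - [2, -9, -115]
    - [2, -9, -130]
    - [2, -9, -140]
    - [2, -9, -140]
    - [2, -9, -140]
  turn:
    - [0, 0, 0]
    - [0, 0, 0]
    - [0, 0, 0]
    - [0, 0, 0]
    - [0, 0, 0]
    - [0, 0, 0]
    - [0, 0, 0]
    - [0, 0, 0]
  gripper: [0.3, 0.3, 0.3, 0.3, 0.3, 0.3, 0.3, 0.3]

```text
t: 11.7
eef_pos: [0.5967, -0.239, 0.0499]
tool_rot: [0.493, 0.507, 0.493, -0.506]
contact_force: [0.3, 0.1, -0.7]
gripper_width: 0.407
```

```bash
cat > look.py <<'E'
import avg,sys; p,z,x=avg.avg(5)
from h import *
x,y,n=float(sys.argv[1]),float(sys.argv[2]),sys.argv[3]
for k in ("top","side"):
    c=cam(k); q=proj(c,[[x,y,.04]])[0]; crop(c,q,90,90,f"pics/b_{k}.png",8)
cv2.imwrite(f"pics/{n}.png",cv2.resize(np.hstack([cv2.imread("pics/b_top.png"),cv2.imread("pics/b_side.png")]),None,fx=.55,fy=.55,interpolation=cv2.INTER_AREA))
E
python3 look.py .596 -.241 b6
```

```text
t 11.95 pos [ 596.61 -239.3    49.99] sd [0.22 0.06 0.21] jaw -1.5984 tilt [0.0023 0.0004] -0.0005 F [ 0.2   0.36 -0.42] sd [0.2 0.5 0.4] M [-0.01  0.04  0.05] w 0.409
```

View pics/b6.png

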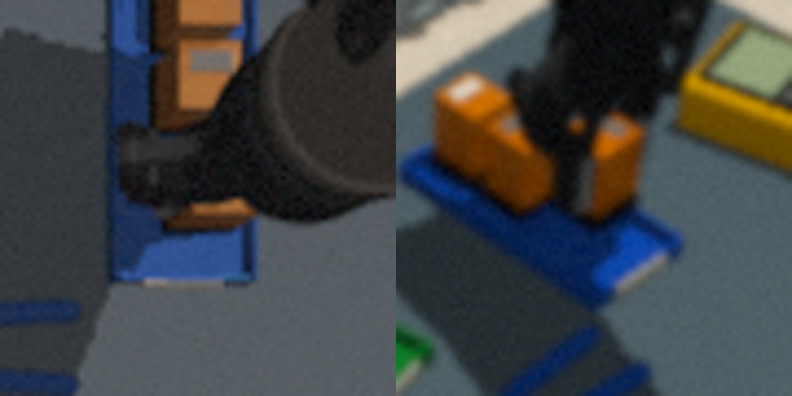

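Emit:
drive_tool:
  slide:
    - [-2, -1, -8]
    - [-2, -1, -16]
    - [-2, -1, -22]
    - [-2, -1, -26]
    - [-2, -1, -28]
    - [-2, -1, -29]
    - [-2, -1, -30]
    - [-2, -1, -30]
    - [-2, -1, -30]
  turn:
    - [0, 0, 0]
    - [0, 0.002, 0]
    - [0, 0.002, 0]
    - [0, 0.002, 0]
    - [0, 0.002, 0]
    - [0, 0.002, 0]
    - [0, 0.002, 0]
    - [0, 0.002, 0]
    - [0, 0.002, 0]
  gripper: [0.3, 0.3, 0.3, 0.3, 0.3, 0.3, 0.3, 0.3, 0.3]

```text
t: 12.95
eef_pos: [0.5942, -0.2402, 0.0194]
tool_rot: [0.493, 0.507, 0.493, -0.507]
contact_force: [-0.0, 0.3, 0.1]
gripper_width: 0.407
```

```bash
python3 avg.py 5
```

```text
t 13.2 pos [ 594.06 -240.25   19.33] sd [0.02 0.02 0.02] jaw -1.5985 tilt [-0.0007  0.0007] -0.0007 F [ 0.21  0.13 -0.57] sd [0.5 0.2 0.4] M [-0.01  0.05  0.01] w 0.408
```

Emit:
drive_tool:
  slide:
    - [0, 0, -0.5]
    - [0, 0, -1]
    - [0, 0, -1]
  turn:
    - [0, 0, 0]
    - [0, 0, 0]
    - [0, 0, 0]
  gripper: [0.3, 0.3, 0.3]

```text
t: 13.5
eef_pos: [0.5941, -0.2403, 0.0193]
tool_rot: [-0.493, -0.507, -0.493, 0.507]
contact_force: [-4.5, 2.4, 8.1]
gripper_width: 0.408
```

```bash
python3 avg.py 5
```

```text
t 13.75 pos [ 594.07 -240.23   19.28] sd [0.01 0.01 0.01] jaw -1.5986 tilt [-0.0008  0.0006] -0.0006 F [-3.31  1.18  7.75] sd [0.3 0.5 0.2] M [0.22 0.68 0.02] w 0.406
```

Emit:
drive_tool:
  slide:
    - [0, 0, 0.7]
    - [0, 0, 0.7]
    - [0, 0, 0.7]
    - [0, 0, 0.7]
    - [0, 0, 0.7]
    - [0, 0, 0.7]
  turn:
    - [0, 0, 0]
    - [0, 0, 0]
    - [0, 0, 0]
    - [0, 0, 0]
    - [0, 0, 0]
    - [0, 0, 0]
  gripper: [0.3, 0.42, 0.46, 0.5, 0.55, 0.6]

```text
t: 14.35
eef_pos: [0.5941, -0.2402, 0.0199]
tool_rot: [-0.493, -0.507, -0.493, 0.507]
contact_force: [0.8, 0.2, -0.3]
gripper_width: 0.599
```

Emit:
drive_tool:
  slide:
    - [0, 0, 5]
    - [0, 0, 20]
    - [0, 0, 45]
    - [0, 0, 80]
    - [0, 0, 120]
    - [0, 0, 160]
    - [0, 0, 160]
  turn:
    - [0, 0, 0]
    - [0, 0, 0]
    - [0, 0, 0]
    - [0, 0, 0]
    - [0, 0, 0]
    - [0, 0, 0]
    - [0, 0, 0]
  gripper: [0.6, 0.6, 0.6, 0.6, 0.8, 1, 1]

```text
t: 15.05
eef_pos: [0.598, -0.2414, 0.188]
tool_rot: [0.496, 0.509, 0.489, -0.505]
contact_force: [-1.0, -0.3, 0.2]
gripper_width: 1.002
```

```bash
python3 look.py .596 -.241 b7; python3 st.py 0 -.4
```

```text
t 15.3 pos [ 594.28 -240.33  181.15] sd [1.18 0.39 2.15] jaw -1.5986 tilt [0.0008 0.    ] -0.0001 F [-0.34 -0.02 -0.12] sd [0.8 0.3 0.7] M [ 0.01  0.06 -0.02] w 1.005
t 15.4 p [ 593.2 -239.9  178.5] x-axis [-0.003  0.001 -1.   ] jawyaw -1.598 q7 [ 0.38  0.48 -0.13  1.68  0.07  0.99 -1.37] F [-0.8  0.2 -0.2] w 0.999
  jaw 0.0 k 0 turn [ 1.000e-03 -4.000e-03  1.598e+00]
  jaw 0.0 k 3.14 turn [-4.000e-03 -1.000e-03 -1.543e+00]
  jaw 0.0 k -3.14 turn [-4.000e-03 -1.000e-03 -1.543e+00]
  jaw -0.4 k 0 turn [ 1.000e-03 -4.000e-03  1.198e+00]
  jaw -0.4 k 3.14 turn [-4.000e-03 -1.000e-03 -1.943e+00]
  jaw -0.4 k -3.14 turn [-4.000e-03 -1.000e-03 -1.943e+00]
```

View pics/b7.png

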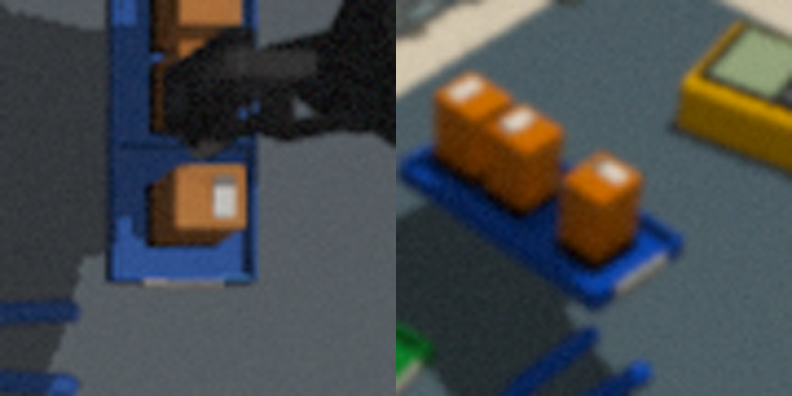

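The side and top crops show the relay standing upright in the blue front cell, at side crop px (600,205). Next is the capacitor.

Emit:
drive_tool:
  slide:
    - [-25, 25, 0]
    - [-55, 55, 0]
    - [-85, 85, 0]
    - [-115, 115, -10]
    - [-140, 140, -40]
    - [-149, 149, -80]
    - [-149, 149, -90]
    - [-149, 149, -90]
    - [-149, 149, -90]
  turn:
    - [0, 0, 0]
    - [0, 0, 0]
    - [0, 0, 0]
    - [0, 0, 0]
    - [0, 0, 0]
    - [0, 0, 0]
    - [0, 0, 0]
    - [0, 0, 0]
    - [0, 0, 0]
  gripper: [1, 1, 1, 1, 1, 1, 1, 1, 1]

```text
t: 16.3
eef_pos: [0.4459, -0.0918, 0.0893]
tool_rot: [-0.492, -0.507, -0.493, 0.507]
contact_force: [0.9, -0.1, 0.1]
gripper_width: 1.0
```

```bash
python3 look.py .444 -.0905 b8
```

```text
t 16.55 pos [445.85 -91.72  89.67] sd [0.36 0.14 0.12] jaw -1.5997 tilt [-0.0008  0.001 ] -0.001 F [-0.   -0.14 -0.04] sd [0.5 0.3 0.4] M [0.01 0.01 0.03] w 0.998
```

View pics/b8.png

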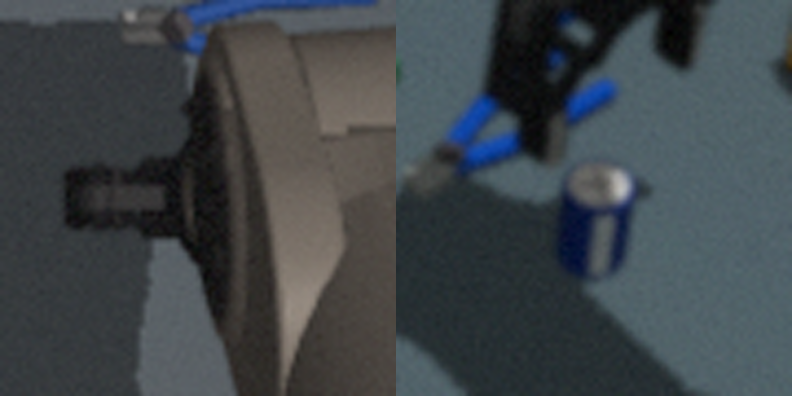

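Emit:
drive_tool:
  slide:
    - [-1.5, 1, -10]
    - [-1.5, 1, -25]
    - [-1.5, 1, -40]
    - [-1.5, 1, -55]
    - [-1.5, 1, -66]
    - [-1.5, 1, -72]
    - [-1.5, 1, -72]
    - [-1.5, 1, -72]
  turn:
    - [0, 0, 0]
    - [0, 0, 0]
    - [0, 0, 0]
    - [0, 0, 0]
    - [0, 0, 0]
    - [0, 0, 0]
    - [0, 0, 0]
    - [0, 0, 0]
  gripper: [1, 1, 1, 1, 1, 1, 1, 1]

```text
t: 17.45
eef_pos: [0.4434, -0.0903, 0.0172]
tool_rot: [-0.492, -0.507, -0.494, 0.507]
contact_force: [-0.7, -0.8, 0.4]
gripper_width: 0.999
```

```bash
python3 look.py .444 -.0905 b9
```

```text
t 17.7 pos [443.69 -90.32  17.58] sd [0.04 0.02 0.04] jaw -1.599 tilt [-0.0011  0.0011] -0.001 F [-0.23  0.17  0.17] sd [0.4 0.2 0.3] M [ 0.   -0.03 -0.03] w 0.997
```

View pics/b9.png

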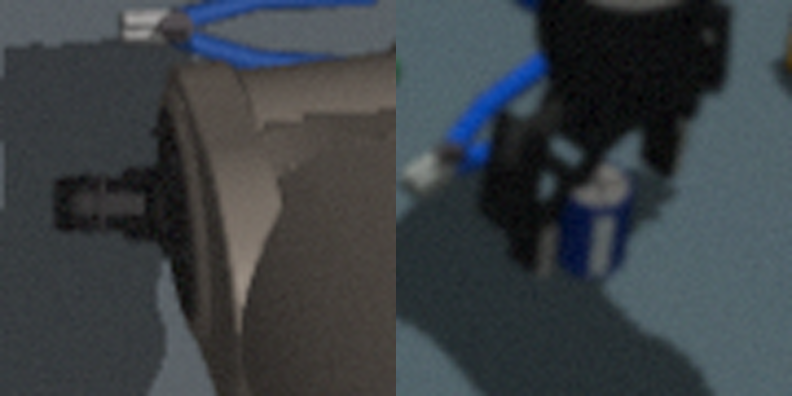

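```bash
python3 - <<'E'
from h import *
S=cam("side"); th=np.linspace(0,2*np.pi,40)
d=[proj(S,[[.444+.0175*np.cos(a),-.0905+.0175*np.sin(a),z] for a in th]) for z in (0,.05)]
j=-1.599; zx,zy=np.cos(j),np.sin(j)
for s in (1,-1):
    c0=np.array([.4437+s*.0425*zx,-.0903+s*.0425*zy,.03]); t=np.array([-zy,zx,0])*.011
    d.append(proj(S,[c0+t,c0-t,c0-t+[0,0,.02],c0+t+[0,0,.02]]))
crop(S,proj(S,[[.444,-.0905,.04]])[0],60,60,"pics/c9.png",10,d)
E
```

```text
(no output)
```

View pics/c9.png

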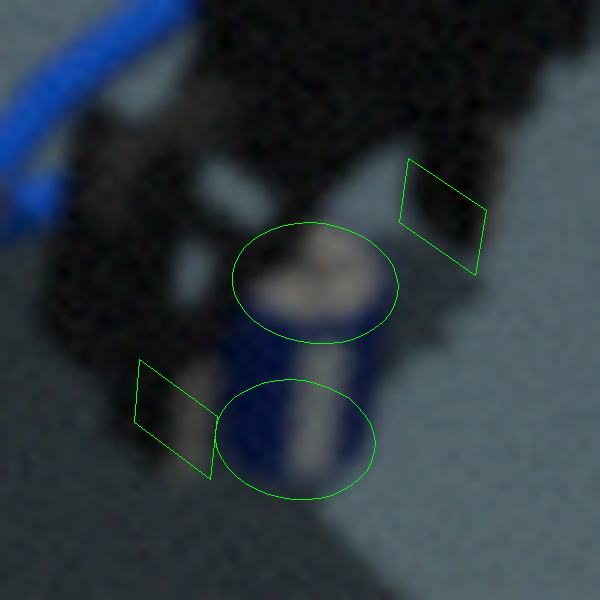

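Emit:
drive_tool:
  slide:
    - [0, 0, 0]
    - [0, 0, 0]
    - [0, 0, 0]
    - [0, 0, 0]
    - [0, 0, 0]
    - [0, 0, 0]
    - [0, 0, 0]
    - [0, 0, 0]
  turn:
    - [0, 0, 0]
    - [0, 0, 0]
    - [0, 0, 0]
    - [0, 0, 0]
    - [0, 0, 0]
    - [0, 0, 0]
    - [0, 0, 0]
    - [0, 0, 0]
  gripper: [0.7, 0.55, 0.48, 0.44, 0.4, 0.36, 0.3, 0.3]
  squeeze: 30

```text
t: 18.65
eef_pos: [0.4434, -0.0903, 0.0174]
tool_rot: [-0.492, -0.507, -0.494, 0.507]
contact_force: [-0.7, 0.5, 3.6]
gripper_width: 0.401
```

```bash
python3 look.py .444 -.0905 b10
```

```text
t 18.9 pos [443.45 -90.3   17.44] sd [0.02 0.01 0.01] jaw -1.5991 tilt [-0.0015  0.0011] -0.0011 F [-1.5   0.49  4.84] sd [0.4 0.2 0.7] M [ 0.1   0.32 -0.05] w 0.403
```

View pics/b10.png

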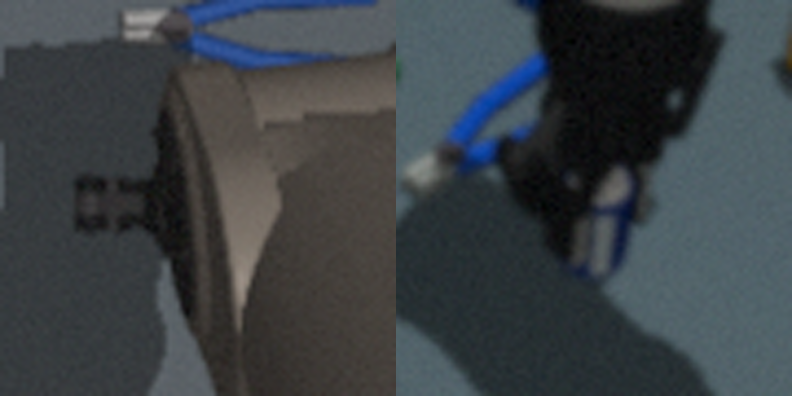

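Emit:
drive_tool:
  slide:
    - [0, 0, 5]
    - [0, 0, 15]
    - [0, 0, 35]
    - [0, 0, 65]
    - [0, 0, 100]
    - [0, 0, 135]
    - [0, 0, 143]
    - [10, 22, 143]
    - [24, 54, 143]
    - [40, 88, 143]
  turn:
    - [0, 0, 0]
    - [0, 0, 0]
    - [0, 0, 0]
    - [0, 0, 0]
    - [0, 0, 0]
    - [0, 0, 0]
    - [0, 0, 0]
    - [0, 0, 0.02]
    - [0, 0, 0.04]
    - [0, 0, 0.06]
  gripper: [0.3, 0.3, 0.3, 0.3, 0.3, 0.3, 0.3, 0.3, 0.3, 0.3]

```text
t: 20.0
eef_pos: [0.4832, -0.0022, 0.1605]
tool_rot: [0.507, 0.492, 0.508, -0.493]
contact_force: [0.2, 0.3, -0.2]
gripper_width: 0.401
```

```bash
python3 st.py -1.441
```

```text
t 20.0 p [483.2  -2.2 160.5] x-axis [-0.002  0.001 -1.   ] jawyaw -1.54 q7 [ 0.11  0.27 -0.27  2.06  0.09  0.83 -1.76] F [ 0.2  0.3 -0.2] w 0.401
  jaw -1.441 k 0 turn [-0.    -0.002  0.099]
  jaw -1.441 k 3.14 turn [-3.000e-03  1.000e-03 -3.042e+00]
  jaw -1.441 k -3.14 turn [-3.000e-03  1.000e-03 -3.042e+00]
```

Emit:
drive_tool:
  slide:
    - [18, 40, 0]
    - [36, 80, 0]
    - [54, 120, 0]
    - [72, 160, 0]
    - [90, 200, 0]
    - [104, 232, 0]
    - [111, 250, -10]
    - [111, 250, -40]
    - [111, 250, -80]
    - [111, 250, -100]
  turn:
    - [0, 0, 0.02]
    - [0, 0, 0.04]
    - [0, 0, 0.06]
    - [0, 0, 0.08]
    - [0, 0, 0.1]
    - [0, 0, 0.1]
    - [0, 0, 0.1]
    - [0, 0, 0.1]
    - [0, 0, 0.1]
    - [0, 0, 0.1]
  gripper: [0.3, 0.3, 0.3, 0.3, 0.3, 0.3, 0.3, 0.3, 0.3, 0.3]

```text
t: 21.0
eef_pos: [0.592, 0.2468, 0.0567]
tool_rot: [0.53, 0.464, 0.533, -0.468]
contact_force: [-1.0, 0.1, -1.5]
gripper_width: 0.405
```

```bash
python3 look.py .5965 .248 b11
```

```text
t 21.25 pos [592.74 247.1   58.37] sd [1.63 0.88 2.69] jaw -1.4402 tilt [-0.0055 -0.0013] 0.0006 F [-0.18  0.19 -1.07] sd [0.7 0.9 1. ] M [-0.02 -0.02  0.04] w 0.401
```

View pics/b11.png

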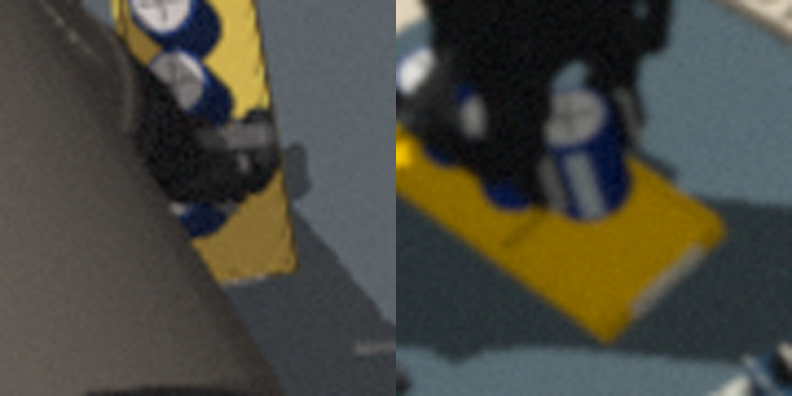

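```bash
python3 avg.py 4
```

```text
t 21.55 pos [594.99 248.17  61.88] sd [0.2  0.13 0.28] jaw -1.4405 tilt [0.0001 0.0012] -0.0012 F [-0.41  0.2  -0.59] sd [0.8 0.4 0.4] M [ 0.03 -0.03  0.01] w 0.402
```

Lower from 61.9 to about 20.5.

Emit:
drive_tool:
  slide:
    - [0, 0, -10]
    - [0, 0, -20]
    - [0, 0, -29]
    - [0, 0, -35]
    - [0, 0, -38]
    - [0, 0, -40]
    - [0, 0, -41]
    - [0, 0, -41]
    - [0, 0, -41]
  turn:
    - [0, 0, 0]
    - [0, 0, 0]
    - [0, 0, 0]
    - [0, 0, 0]
    - [0, 0, 0]
    - [0, 0, 0]
    - [0, 0, 0]
    - [0, 0, 0]
    - [0, 0, 0]
  gripper: [0.3, 0.3, 0.3, 0.3, 0.3, 0.3, 0.3, 0.3, 0.3]

```text
t: 22.45
eef_pos: [0.595, 0.2482, 0.0208]
tool_rot: [0.531, 0.467, 0.532, -0.466]
contact_force: [0.2, 0.2, -0.7]
gripper_width: 0.4
```

```bash
python3 avg.py 5
```

```text
t 22.7 pos [594.9  248.08  20.7 ] sd [0.04 0.05 0.05] jaw -1.4405 tilt [-0.      0.0011] -0.0011 F [-0.19  0.19 -0.62] sd [0.4 0.3 0.3] M [ 0.01  0.03 -0.03] w 0.401
```

Emit:
drive_tool:
  slide:
    - [0, 0, -0.5]
    - [0, 0, -0.8]
    - [0, 0, -0.8]
  turn:
    - [0, 0, 0]
    - [0, 0, 0]
    - [0, 0, 0]
  gripper: [0.3, 0.3, 0.3]

```text
t: 23.0
eef_pos: [0.5949, 0.2481, 0.0205]
tool_rot: [0.531, 0.467, 0.532, -0.466]
contact_force: [-1.9, -0.1, 7.0]
gripper_width: 0.4
```

```bash
python3 avg.py 4
```

```text
t 23.2 pos [594.91 248.06  20.53] sd [0.   0.01 0.01] jaw -1.4406 tilt [0.0001 0.0009] -0.0009 F [-1.94 -1.1   5.3 ] sd [0.2 0.4 0.7] M [-0.21  0.43 -0.02] w 0.403
```

The floor is carrying it. Releasing.

Emit:
drive_tool:
  slide:
    - [0, 0, 0.5]
    - [0, 0, 0.5]
    - [0, 0, 0.5]
    - [0, 0, 0.5]
    - [0, 0, 0.5]
    - [0, 0, 0.5]
  turn:
    - [0, 0, 0]
    - [0, 0, 0]
    - [0, 0, 0]
    - [0, 0, 0]
    - [0, 0, 0]
    - [0, 0, 0]
  gripper: [0.3, 0.42, 0.46, 0.5, 0.55, 0.6]

```text
t: 23.8
eef_pos: [0.5949, 0.2481, 0.0209]
tool_rot: [0.531, 0.467, 0.532, -0.466]
contact_force: [0.2, 0.3, -0.5]
gripper_width: 0.603
```

Emit:
drive_tool:
  slide:
    - [0, 0, 5]
    - [0, 0, 20]
    - [0, 0, 45]
    - [0, 0, 80]
    - [0, 0, 115]
    - [0, 0, 140]
    - [0, 0, 140]
  turn:
    - [0, 0, 0]
    - [0, 0, 0]
    - [0, 0, 0]
    - [0, 0, 0]
    - [0, 0, 0]
    - [0, 0, 0]
    - [0, 0, 0]
  gripper: [0.6, 0.6, 0.6, 0.6, 0.8, 1, 1]

```text
t: 24.5
eef_pos: [0.5974, 0.2496, 0.1669]
tool_rot: [0.532, 0.47, 0.53, -0.463]
contact_force: [0.3, 0.9, -0.4]
gripper_width: 1.002
```

```bash
python3 look.py .5965 .248 b12;python3 st.py -.85 2.29
```

```text
t 24.75 pos [594.92 248.05 161.75] sd [0.78 0.46 1.61] jaw -1.4406 tilt [0.0009 0.0012] -0.0011 F [-0.38 -0.33 -0.09] sd [0.4 0.3 0.5] M [-0.01 -0.02  0.04] w 1.0
t 24.85 p [594.3 247.7 159.9] x-axis [-0.002  0.    -1.   ] jawyaw -1.441 q7 [-0.26  0.52 -0.33  1.68  0.19  0.97 -2.09] F [-0.3  0.2  0.1] w 1.002
  jaw -0.85 k 0 turn [ 0.    -0.002  0.591]
  jaw -0.85 k 3.14 turn [-2.000e-03 -1.000e-03 -2.551e+00]
  jaw -0.85 k -3.14 turn [-2.000e-03 -1.000e-03 -2.551e+00]
  jaw 2.29 k 0 turn [-2.000e-03 -1.000e-03 -2.553e+00]
  jaw 2.29 k 3.14 turn [ 0.    -0.002  0.589]
  jaw 2.29 k -3.14 turn [ 0.    -0.002  0.589]
```

View pics/b12.png

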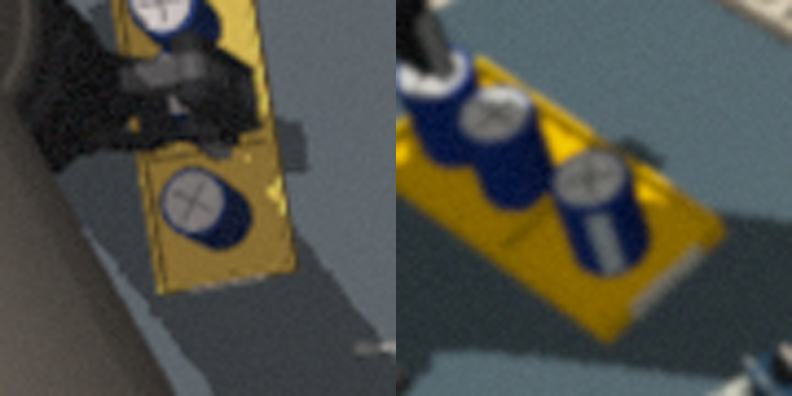

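Emit:
drive_tool:
  slide:
    - [-20, -24, 0]
    - [-48, -55, 0]
    - [-76, -87, 0]
    - [-104, -118, 0]
    - [-130, -147, -10]
    - [-147, -165, -40]
    - [-147, -165, -75]
    - [-147, -165, -75]
    - [-147, -165, -75]
    - [-147, -165, -75]
  turn:
    - [0, 0, 0.1]
    - [0, 0, 0.2]
    - [0, 0, 0.3]
    - [0, 0, 0.4]
    - [0, 0, 0.5]
    - [0, -0.002, 0.59]
    - [0, -0.002, 0.59]
    - [0, -0.002, 0.59]
    - [0, -0.002, 0.59]
    - [0, -0.002, 0.59]
  gripper: [1, 1, 1, 0.9, 0.8, 0.7, 0.65, 0.65, 0.65, 0.65]

```text
t: 25.85
eef_pos: [0.4486, 0.0838, 0.0861]
tool_rot: [0.645, 0.292, 0.644, -0.291]
contact_force: [1.0, -0.6, 0.1]
gripper_width: 0.649
```

```bash
cat > fing.py <<'E'
# overlay expected finger boxes & part box in side/top : args x y yaw a b h  width name
import sys; from h import *
import avg
x,y,yaw,a,b,hh,w=map(float,sys.argv[1:8]); n=sys.argv[8]
p,z,xx=avg.avg(4); p=p/1000; j=np.arctan2(z[1],z[0]); zx,zy=np.cos(j),np.sin(j)
for k in ("top","side"):
    c=cam(k); d=[proj(c,pose([x,y,yaw],[(a/2,b/2,Z),(a/2,-b/2,Z),(-a/2,-b/2,Z),(-a/2,b/2,Z)])) for Z in (0,hh)]
    for s in (1,-1):
        c0=p+np.array([s*w/2000*zx,s*w/2000*zy,.005]); t=np.array([-zy,zx,0])*.011
        d.append(proj(c,[c0+t,c0-t,c0-t+[0,0,.02],c0+t+[0,0,.02]]))
    crop(c,proj(c,[[x,y,.04]])[0],70,80,f"pics/f_{k}.png",8,d)
cv2.imwrite(f"pics/{n}.png",cv2.resize(np.hstack([cv2.imread("pics/f_top.png"),cv2.imread("pics/f_side.png")]),None,fx=.7,fy=.7,interpolation=cv2.INTER_AREA))
E
python3 fing.py .447 .083 .72 42 25 50 55 f1
```

```text
t 26.05 pos [448.47  83.51  86.06] sd [0.2  0.18 0.15] jaw -0.85 tilt [0.0026 0.0002] 0.0016 F [-0.15  0.2   0.12] sd [0.4 0.4 0.5] M [ 0.03 -0.    0.  ] w 0.646
```

View pics/f1.png

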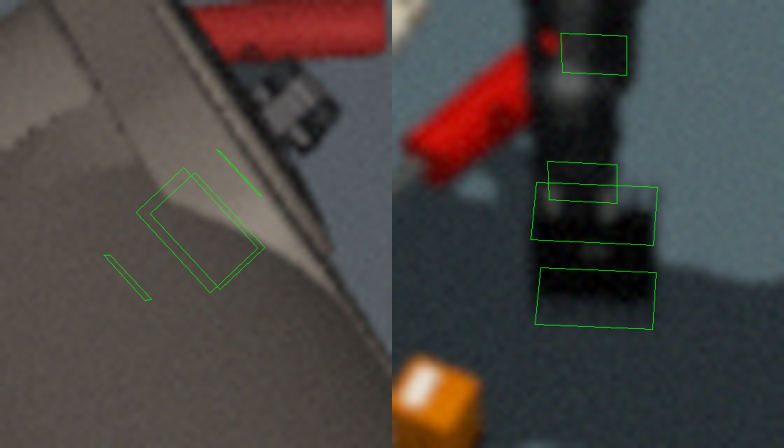

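Emit:
drive_tool:
  slide:
    - [-1.5, -0.5, -10]
    - [-1.5, -0.5, -20]
    - [-1.5, -0.5, -30]
    - [-1.5, -0.5, -40]
    - [-1.5, -0.5, -50]
    - [-1.5, -0.5, -60]
    - [-1.5, -0.5, -68]
    - [-1.5, -0.5, -68]
    - [-1.5, -0.5, -68]
  turn:
    - [0, 0, 0]
    - [0, 0.002, 0]
    - [0, 0.002, 0]
    - [0, 0.002, 0]
    - [0, 0.002, 0]
    - [0, 0.002, 0]
    - [0, 0.002, 0]
    - [0, 0.002, 0]
    - [0, 0.002, 0]
  gripper: [0.65, 0.65, 0.65, 0.65, 0.65, 0.65, 0.65, 0.65, 0.65]

```text
t: 27.05
eef_pos: [0.4462, 0.0826, 0.0173]
tool_rot: [0.644, 0.291, 0.644, -0.292]
contact_force: [-0.7, -0.2, 0.7]
gripper_width: 0.648
```

```bash
python3 fing.py .447 .083 .72 42 25 50 55 f2
```

```text
t 27.25 pos [446.57  82.59  17.79] sd [0.08 0.02 0.11] jaw -0.8504 tilt [ 0.0002 -0.0001] 0.0002 F [ 0.07  0.01 -0.08] sd [0.2 0.4 0.3] M [ 0.01 -0.01  0.03] w 0.649
```

View pics/f2.png

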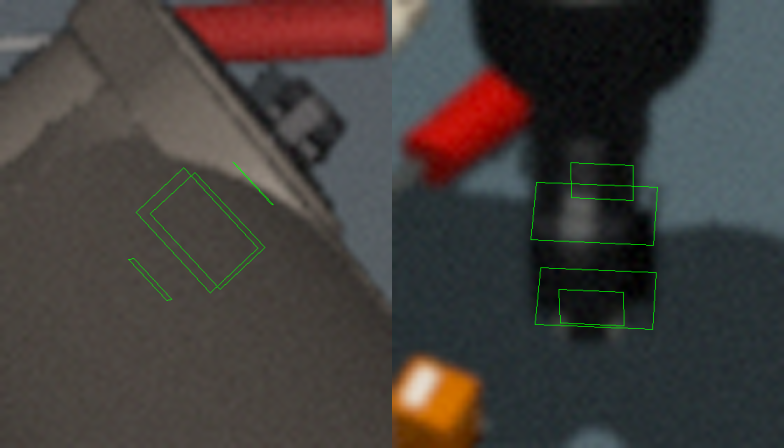

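Emit:
drive_tool:
  slide:
    - [0, 0, 0]
    - [0, 0, 0]
    - [0, 0, 0]
    - [0, 0, 0]
    - [0, 0, 0]
    - [0, 0, 0]
    - [0, 0, 0]
    - [0, 0, 0]
    - [0, 0, 0]
    - [0, 0, 0]
  turn:
    - [0, 0, 0]
    - [0, 0, 0]
    - [0, 0, 0]
    - [0, 0, 0]
    - [0, 0, 0]
    - [0, 0, 0]
    - [0, 0, 0]
    - [0, 0, 0]
    - [0, 0, 0]
    - [0, 0, 0]
  gripper: [0.5, 0.44, 0.4, 0.37, 0.34, 0.31, 0.28, 0.25, 0.2, 0.2]
  squeeze: 30

```text
t: 28.35
eef_pos: [0.4465, 0.0826, 0.0179]
tool_rot: [0.644, 0.292, 0.644, -0.292]
contact_force: [-0.6, 0.0, 2.1]
gripper_width: 0.285
```

```bash
python3 fing.py .447 .083 .72 42 25 50 25 f3
```

```text
t 28.55 pos [446.5   82.55  17.85] sd [0.01 0.01 0.01] jaw -0.8504 tilt [ 0.0002 -0.0001] 0.0002 F [-0.62  0.25  2.85] sd [0.2 0.3 0.4] M [0.04 0.21 0.03] w 0.289
```

View pics/f3.png

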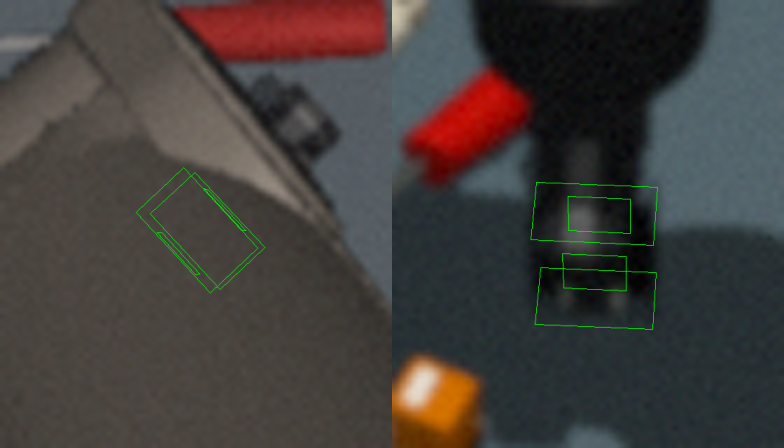

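Emit:
drive_tool:
  slide:
    - [0, 0, 4]
    - [0, 0, 12]
    - [0, 0, 28]
    - [0, 0, 55]
    - [0, 0, 90]
    - [0, 0, 120]
    - [0, 0, 120]
    - [20, -1, 120]
    - [50, -3, 120]
    - [85, -5, 120]
  turn:
    - [0, 0, 0]
    - [0, 0, 0]
    - [0, 0, 0]
    - [0, 0, 0]
    - [0, 0, 0]
    - [0, 0, 0]
    - [0, 0, 0]
    - [0, 0, -0.1]
    - [0, 0, -0.2]
    - [0, 0, -0.3]
  gripper: [0.2, 0.2, 0.2, 0.2, 0.2, 0.2, 0.2, 0.2, 0.2, 0.2]

```text
t: 29.65
eef_pos: [0.5315, 0.0771, 0.1377]
tool_rot: [0.593, 0.385, 0.593, -0.386]
contact_force: [0.8, -0.6, 0.1]
gripper_width: 0.29
```

Emit:
drive_tool:
  slide:
    - [35, -2, 0]
    - [60, -3, 0]
    - [78, -4, 0]
    - [83, -4, -10]
    - [83, -4, -35]
    - [83, -4, -60]
    - [83, -4, -70]
    - [83, -4, -70]
    - [83, -4, -70]
  turn:
    - [0, 0, -0.09]
    - [0, 0, -0.18]
    - [0, 0, -0.27]
    - [0, 0, -0.27]
    - [0, 0, -0.27]
    - [0, 0, -0.27]
    - [0, 0, -0.27]
    - [0, 0, -0.27]
    - [0, 0, -0.27]
  gripper: [0.2, 0.2, 0.2, 0.2, 0.2, 0.2, 0.2, 0.2, 0.2]

```text
t: 30.55
eef_pos: [0.6144, 0.0732, 0.0681]
tool_rot: [0.535, 0.461, 0.536, -0.462]
contact_force: [0.6, -0.3, -0.6]
gripper_width: 0.29
```

```bash
python3 avg.py 3; python3 look.py .6158 .0744 b13
```

```text
t 30.7 pos [615.19  73.31  68.87] sd [0.14 0.03 0.13] jaw -1.4237 tilt [ 0.001  -0.0003] 0.0004 F [ 0.31  0.61 -0.68] sd [0.7 0.1 0.6] M [-0.02  0.01  0.05] w 0.286
t 30.95 pos [614.97  73.17  68.54] sd [0.16 0.04 0.25] jaw -1.424 tilt [ 0.0005 -0.0005] 0.0005 F [ 0.13  0.26 -0.49] sd [0.2 0.4 0.4] M [-0.02 -0.04 -0.  ] w 0.285
```

View pics/b13.png

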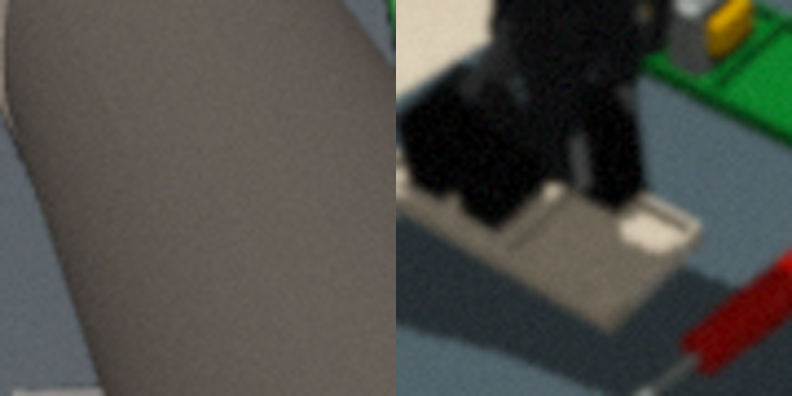

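Emit:
drive_tool:
  slide:
    - [-1, 1, -12]
    - [-1, 1, -24]
    - [-1, 1, -34]
    - [-1, 1, -41]
    - [-1, 1, -44]
    - [-1, 1, -46]
    - [-1, 1, -47]
    - [-1, 1, -47]
    - [-1, 1, -47]
  turn:
    - [0, 0, 0]
    - [0, 0, 0]
    - [0, 0, 0]
    - [0, 0, 0]
    - [0, 0, 0]
    - [0, 0, 0]
    - [0, 0, 0]
    - [0, 0, 0]
    - [0, 0, 0]
  gripper: [0.2, 0.2, 0.2, 0.2, 0.2, 0.2, 0.2, 0.2, 0.2]

```text
t: 31.95
eef_pos: [0.6139, 0.0742, 0.0213]
tool_rot: [0.535, 0.462, 0.535, -0.462]
contact_force: [0.5, 0.3, -0.5]
gripper_width: 0.286
```

```bash
python3 look.py .6158 .0744 b14
```

```text
t 32.2 pos [613.76  74.13  21.15] sd [0.06 0.02 0.07] jaw -1.4241 tilt [-0.0001 -0.0005] 0.0005 F [-0.04 -0.28 -0.3 ] sd [0.3 0.3 0.3] M [ 0.01 -0.01  0.01] w 0.288
```

View pics/b14.png

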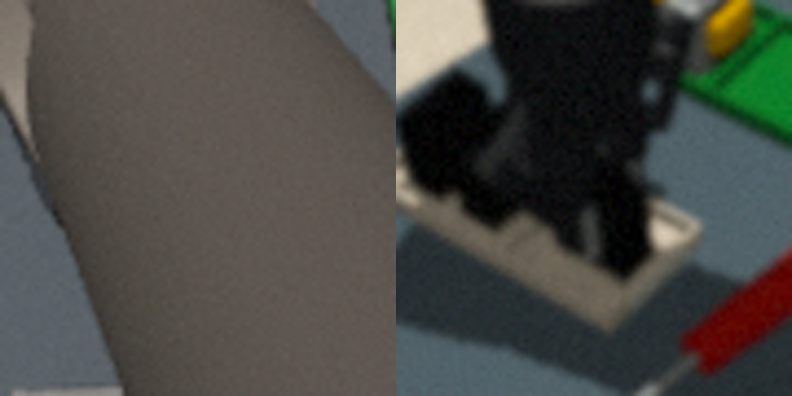

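Emit:
drive_tool:
  slide:
    - [0, 0, -0.5]
    - [0, 0, -0.8]
    - [0, 0, -0.8]
  turn:
    - [0, 0, 0]
    - [0, 0, 0]
    - [0, 0, 0]
  gripper: [0.2, 0.2, 0.2]

```text
t: 32.6
eef_pos: [0.6136, 0.0741, 0.0209]
tool_rot: [0.535, 0.462, 0.535, -0.462]
contact_force: [-2.8, -0.1, 6.6]
gripper_width: 0.288
```

```bash
python3 avg.py 4
```

```text
t 32.8 pos [613.62  74.11  20.92] sd [0.01 0.02 0.  ] jaw -1.4241 tilt [-0.0004 -0.0008] 0.0008 F [-2.9  -0.25  6.56] sd [0.6 0.8 0.4] M [-0.05  0.53 -0.01] w 0.29
```

Emit:
drive_tool:
  slide:
    - [0, 0, 0.5]
    - [0, 0, 0.5]
    - [0, 0, 0.5]
    - [0, 0, 0.5]
    - [0, 0, 0.5]
    - [0, 0, 0.5]
  turn:
    - [0, 0, 0]
    - [0, 0, 0]
    - [0, 0, 0]
    - [0, 0, 0]
    - [0, 0, 0]
    - [0, 0, 0]
  gripper: [0.2, 0.3, 0.34, 0.4, 0.45, 0.5]

```text
t: 33.4
eef_pos: [0.6136, 0.0741, 0.0213]
tool_rot: [0.535, 0.462, 0.535, -0.462]
contact_force: [-0.3, 0.2, -1.2]
gripper_width: 0.499
```

Emit:
drive_tool:
  slide:
    - [0, 0, 5]
    - [0, 0, 20]
    - [0, 0, 45]
    - [0, 0, 80]
    - [0, 0, 115]
    - [0, 0, 140]
    - [0, 0, 140]
  turn:
    - [0, 0, 0]
    - [0, 0, 0]
    - [0, 0, 0]
    - [0, 0, 0]
    - [0, 0, 0]
    - [0, 0, 0]
    - [0, 0, 0]
  gripper: [0.5, 0.5, 0.5, 0.5, 0.8, 1, 1]

```text
t: 34.1
eef_pos: [0.6164, 0.0748, 0.1671]
tool_rot: [0.537, 0.464, 0.533, -0.46]
contact_force: [0.7, -0.5, 0.2]
gripper_width: 0.975
```

```bash
python3 look.py .6158 .0744 b15;python3 st.py -.17
```

```text
t 34.35 pos [613.62  74.06 162.11] sd [0.87 0.22 1.55] jaw -1.4241 tilt [ 0.0005 -0.0008] 0.0009 F [-0.26  0.04 -0.61] sd [0.3 0.2 0.5] M [-0.03 -0.01  0.  ] w 0.996
t 34.45 p [612.9  74.  160.3] x-axis [-0.002 -0.001 -1.   ] jawyaw -1.424 q7 [ 0.01  0.48 -0.3   1.75  0.17  0.95 -1.79] F [ 0.8  0.3 -0.4] w 0.999
  jaw -0.17 k 0 turn [ 2.000e-03 -1.000e-03  1.254e+00]
  jaw -0.17 k 3.14 turn [-0.002 -0.003 -1.887]
  jaw -0.17 k -3.14 turn [-0.002 -0.003 -1.887]
```

View pics/b15.png

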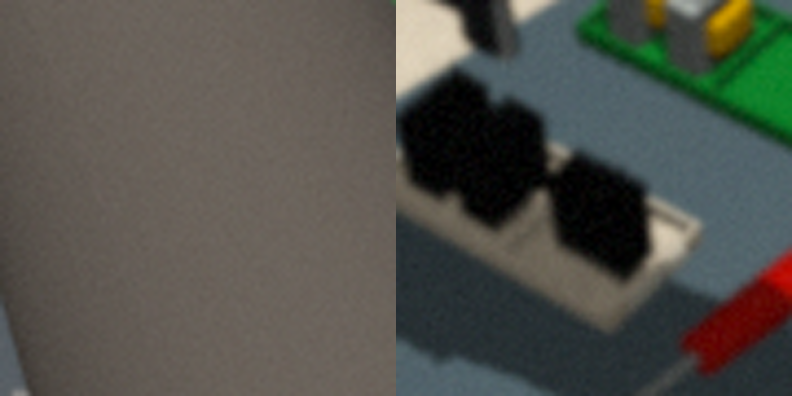

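Emit:
drive_tool:
  slide:
    - [-15, -30, 0]
    - [-33, -64, 0]
    - [-52, -102, 0]
    - [-72, -140, 0]
    - [-92, -178, 0]
    - [-112, -216, 0]
    - [-132, -254, 0]
    - [-150, -290, 0]
    - [-168, -326, 0]
    - [-179, -347, 0]
  turn:
    - [0, 0, 0.12]
    - [0, 0, 0.25]
    - [0, 0, 0.38]
    - [0, 0, 0.5]
    - [0, 0, 0.63]
    - [0, 0, 0.76]
    - [0, 0, 0.89]
    - [0, 0, 1.02]
    - [0, 0, 1.14]
    - [0, 0, 1.254]
  gripper: [1, 1, 1, 1, 1, 1, 1, 1, 1, 1]

```text
t: 35.45
eef_pos: [0.4315, -0.2761, 0.1596]
tool_rot: [0.704, 0.059, 0.705, -0.061]
contact_force: [0.8, 1.0, 0.3]
gripper_width: 1.0
```

```bash
python3 fing.py .434 -.2735 -.17 48 20 44 85 f4; python3 st.py -.17
```

```text
t 35.65 pos [ 431.74 -275.89  159.54] sd [1.5  2.36 0.2 ] jaw -0.1721 tilt [-0.0016 -0.0028] -0.0011 F [-0.19 -0.5   0.29] sd [0.5 1.8 0.6] M [ 0.06 -0.06  0.  ] w 1.002
t 35.75 p [ 434.5 -271.6  160.1] x-axis [ 0.    -0.002 -1.   ] jawyaw -0.169 q7 [ 0.83  0.34 -0.48  1.99  0.2   0.86  0.08] F [0.7 1.4 0. ] w 1.005
  jaw -0.17 k 0 turn [ 0.002  0.    -0.001]
  jaw -0.17 k 3.14 turn [-0.000e+00  3.000e-03  3.141e+00]
  jaw -0.17 k -3.14 turn [-0.000e+00  3.000e-03  3.141e+00]
```

View pics/f4.png

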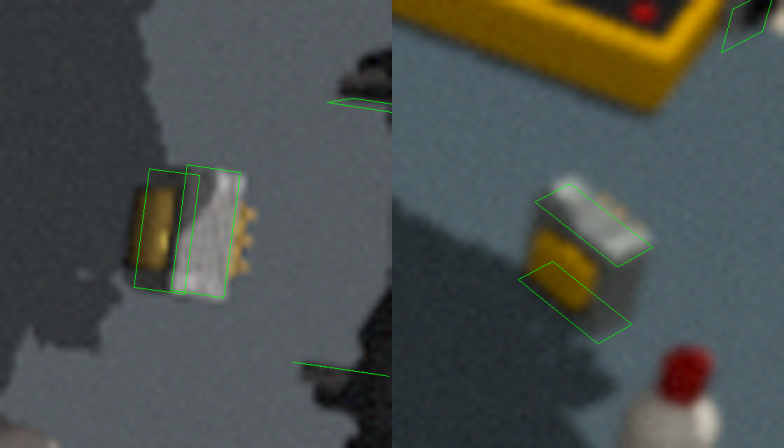

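```bash
python3 - <<'E'
from h import *
T,S=cam("top"),cam("side")
# bottle: triangulate red cap  top(403,276) side(394,178)
for z in (0,.03,.05,.06,.08): print(z,back(T,(403,276),z).round(3),back(S,(394,178),z).round(3), back(S,(388,203),z).round(3),back(T,(396,269),z).round(3))
E
python3 avg.py 5
```

```text
0 [ 0.334 -0.22   0.   ] [ 0.374 -0.269  0.   ] [ 0.34  -0.195  0.   ] [ 0.35  -0.205  0.   ]
0.03 [ 0.338 -0.212  0.03 ] [ 0.362 -0.24   0.03 ] [ 0.328 -0.169  0.03 ] [ 0.354 -0.198  0.03 ]
0.05 [ 0.341 -0.207  0.05 ] [ 0.353 -0.22   0.05 ] [ 0.321 -0.151  0.05 ] [ 0.356 -0.193  0.05 ]
0.06 [ 0.342 -0.204  0.06 ] [ 0.349 -0.211  0.06 ] [ 0.317 -0.143  0.06 ] [ 0.357 -0.19   0.06 ]
0.08 [ 0.344 -0.199  0.08 ] [ 0.341 -0.191  0.08 ] [ 0.31  -0.125  0.08 ] [ 0.359 -0.185  0.08 ]
t 36.1 pos [ 434.4  -272.17  160.29] sd [0.16 0.28 0.01] jaw -0.1687 tilt [ 0.0004 -0.0026] 0.0008 F [ 0.03 -0.09 -0.07] sd [0.4 0.5 0.6] M [ 0.01 -0.02  0.04] w 0.997
```

Emit:
drive_tool:
  slide:
    - [0, -1.8, -25]
    - [0, -1.8, -60]
    - [0, -1.8, -95]
    - [0, -1.8, -110]
    - [0, -1.8, -122]
    - [0, -1.8, -132]
    - [0, -1.8, -140]
    - [0, -1.8, -147]
    - [0, -1.8, -147]
    - [0, -1.8, -147]
  turn:
    - [0, 0, 0]
    - [0.002, 0, 0]
    - [0.002, 0, 0]
    - [0.002, 0, 0]
    - [0.002, 0, 0]
    - [0.002, 0, 0]
    - [0.002, 0, 0]
    - [0.002, 0, 0]
    - [0.002, 0, 0]
    - [0.002, 0, 0]
  gripper: [0.85, 0.85, 0.85, 0.85, 0.85, 0.85, 0.85, 0.85, 0.85, 0.85]

```text
t: 37.1
eef_pos: [0.4344, -0.2745, 0.0136]
tool_rot: [0.705, 0.059, 0.704, -0.06]
contact_force: [-0.6, 0.5, 0.1]
gripper_width: 0.847
```

```bash
python3 fing.py .434 -.274 -.17 48 20 44 72 f5
```

```text
t 37.3 pos [ 434.54 -274.56   13.79] sd [0.02 0.02 0.02] jaw -0.1693 tilt [ 0.0011 -0.0012] 0.0013 F [0.07 0.38 0.14] sd [0.2 0.9 0.3] M [-0.02  0.02  0.01] w 0.849
```

View pics/f5.png

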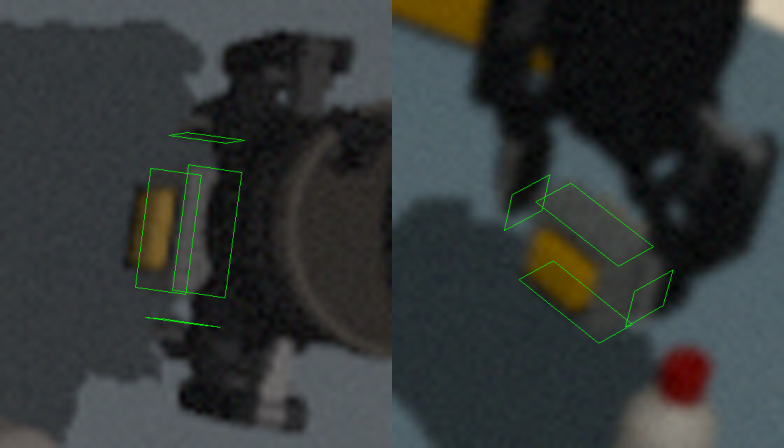

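Emit:
drive_tool:
  slide:
    - [0, 0, 0]
    - [0, 0, 0]
    - [0, 0, 0]
    - [0, 0, 0]
    - [0, 0, 0]
    - [0, 0, 0]
    - [0, 0, 0]
    - [0, 0, 0]
    - [0, 0, 0]
    - [0, 0, 0]
  turn:
    - [0, 0, 0]
    - [0, 0, 0]
    - [0, 0, 0]
    - [0, 0, 0]
    - [0, 0, 0]
    - [0, 0, 0]
    - [0, 0, 0]
    - [0, 0, 0]
    - [0, 0, 0]
    - [0, 0, 0]
  gripper: [0.75, 0.68, 0.64, 0.61, 0.58, 0.56, 0.54, 0.5, 0.45, 0.45]
  squeeze: 50

```text
t: 38.4
eef_pos: [0.434, -0.2745, 0.0138]
tool_rot: [0.705, 0.059, 0.705, -0.06]
contact_force: [-1.7, 0.8, 5.3]
gripper_width: 0.559
```

```bash
python3 fing.py .434 -.274 -.17 48 20 44 48 f6
```

```text
t 38.6 pos [ 433.99 -274.5    13.81] sd [0.02 0.02 0.01] jaw -0.1695 tilt [ 0.0001 -0.0011] 0.0003 F [-2.74  1.15  5.4 ] sd [0.4 0.3 0.3] M [ 0.18  0.57 -0.01] w 0.552
```

View pics/f6.png

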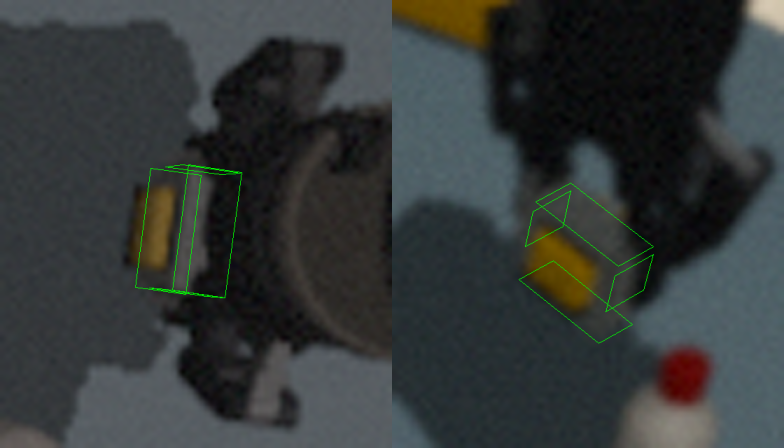

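Emit:
drive_tool:
  slide:
    - [0, 0, 4]
    - [0, 0, 12]
    - [0, 0, 28]
    - [0, 0, 55]
    - [0, 0, 90]
    - [0, 0, 125]
    - [0, 0, 135]
    - [12, 12, 135]
    - [30, 31, 135]
    - [52, 54, 135]
  turn:
    - [0, 0, 0]
    - [0, 0, 0]
    - [0, 0, 0]
    - [0, 0, 0]
    - [0, 0, 0]
    - [0, 0, 0]
    - [0, 0, 0]
    - [0, 0, -0.1]
    - [0, 0, -0.22]
    - [0, 0, -0.34]
  gripper: [0.45, 0.45, 0.45, 0.45, 0.45, 0.45, 0.45, 0.45, 0.45, 0.45]

```text
t: 39.7
eef_pos: [0.4852, -0.2209, 0.1482]
tool_rot: [0.683, 0.18, 0.684, -0.181]
contact_force: [0.4, 0.7, -2.9]
gripper_width: 0.558
```

```bash
python3 st.py -1.416
```

```text
t 39.7 p [ 485.2 -220.9  148.2] x-axis [-0.002 -0.001 -1.   ] jawyaw -0.517 q7 [ 0.65  0.38 -0.42  1.95  0.2   0.86 -0.39] F [ 0.4  0.7 -2.9] w 0.558
  jaw -1.416 k 0 turn [ 0.001 -0.002 -0.899]
  jaw -1.416 k 3.14 turn [3.000e-03 1.000e-03 2.243e+00]
  jaw -1.416 k -3.14 turn [3.000e-03 1.000e-03 2.243e+00]
```

Remaining shift is (141, 146).

Emit:
drive_tool:
  slide:
    - [24, 25, 0]
    - [48, 50, 0]
    - [72, 75, 0]
    - [96, 100, 0]
    - [118, 122, 0]
    - [134, 139, 0]
    - [141, 146, 0]
    - [141, 146, -25]
    - [141, 146, -55]
    - [141, 146, -80]
  turn:
    - [0, 0, -0.13]
    - [0, 0, -0.26]
    - [0, 0, -0.39]
    - [0, 0, -0.52]
    - [0, 0, -0.65]
    - [0, 0, -0.78]
    - [0, -0.002, -0.9]
    - [0, -0.002, -0.9]
    - [0, -0.002, -0.9]
    - [0, -0.002, -0.9]
  gripper: [0.45, 0.45, 0.45, 0.45, 0.45, 0.45, 0.45, 0.45, 0.45, 0.45]

```text
t: 40.7
eef_pos: [0.6251, -0.0747, 0.0661]
tool_rot: [0.536, 0.459, 0.538, -0.461]
contact_force: [0.9, -0.1, -2.6]
gripper_width: 0.554
```

```bash
python3 avg.py 6 >/dev/null; python3 look.py .6282 -.074 b16
```

```text
t 41.25 pos [627.12 -75.01  69.64] sd [0.23 0.02 0.23] jaw -1.4173 tilt [ 0.0019 -0.0005] 0.0008 F [-0.    0.1  -2.55] sd [0.2 0.5 0.6] M [ 0.   -0.02 -0.  ] w 0.553
```

View pics/b16.png

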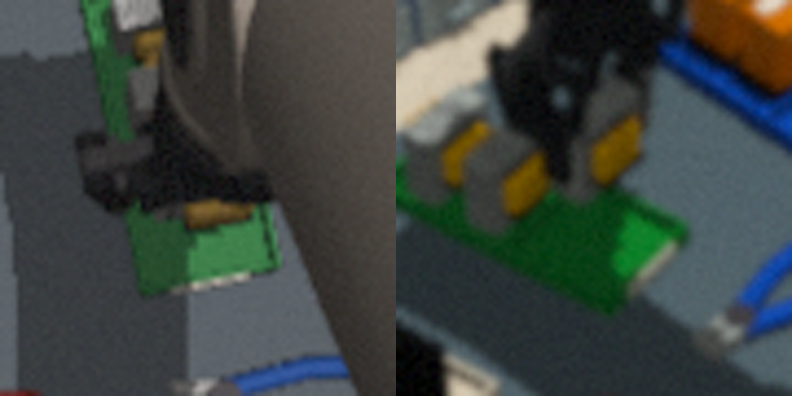

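Emit:
drive_tool:
  slide:
    - [-1, 1, -14]
    - [-1, 1, -28]
    - [-1, 1, -39]
    - [-1, 1, -46]
    - [-1, 1, -49]
    - [-1, 1, -51]
    - [-1, 1, -52]
    - [-1, 1, -52]
    - [-1, 1, -52]
  turn:
    - [0, 0, 0]
    - [0, 0.002, 0]
    - [0, 0.002, 0]
    - [0, 0.002, 0]
    - [0, 0.002, 0]
    - [0, 0.002, 0]
    - [0, 0.002, 0]
    - [0, 0.002, 0]
    - [0, 0.002, 0]
  gripper: [0.45, 0.45, 0.45, 0.45, 0.45, 0.45, 0.45, 0.45, 0.45]

```text
t: 42.25
eef_pos: [0.6258, -0.074, 0.0173]
tool_rot: [0.537, 0.46, 0.537, -0.46]
contact_force: [0.5, 0.4, -2.2]
gripper_width: 0.552
```

```bash
python3 look.py .6282 -.074 b17
```

```text
t 42.5 pos [625.66 -74.04  17.1 ] sd [0.08 0.03 0.09] jaw -1.4172 tilt [-0.001  -0.0006] 0.0004 F [-0.25 -0.03 -2.27] sd [0.3 0.6 0.5] M [0.07 0.01 0.02] w 0.556
```

View pics/b17.png

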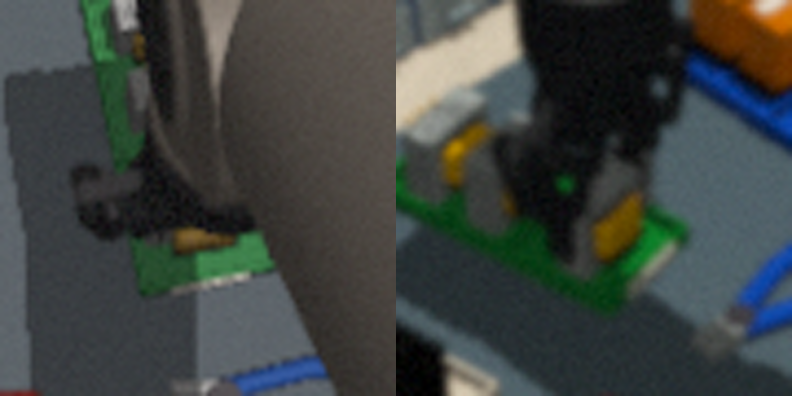

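Emit:
drive_tool:
  slide:
    - [0, 0, -0.4]
    - [0, 0, -0.8]
    - [0, 0, -0.8]
  turn:
    - [0, 0, 0]
    - [0, 0, 0]
    - [0, 0, 0]
  gripper: [0.45, 0.45, 0.45]

```text
t: 42.9
eef_pos: [0.6256, -0.074, 0.0169]
tool_rot: [0.537, 0.46, 0.537, -0.461]
contact_force: [-2.5, 0.1, 5.5]
gripper_width: 0.555
```

```bash
python3 avg.py 4
```

```text
t 43.1 pos [625.55 -74.02  16.88] sd [0.02 0.02 0.01] jaw -1.4173 tilt [-0.0013 -0.0007] 0.0005 F [-3.35 -0.16  5.14] sd [0.3 0.4 0.5] M [ 0.11  0.66 -0.01] w 0.553
```

Seated on the floor. Releasing.

Emit:
drive_tool:
  slide:
    - [0, 0, 0.5]
    - [0, 0, 0.5]
    - [0, 0, 0.5]
    - [0, 0, 0.5]
    - [0, 0, 0.5]
    - [0, 0, 0.5]
  turn:
    - [0, 0, 0]
    - [0, 0, 0]
    - [0, 0, 0]
    - [0, 0, 0]
    - [0, 0, 0]
    - [0, 0, 0]
  gripper: [0.45, 0.57, 0.6, 0.64, 0.68, 0.72]

```text
t: 43.7
eef_pos: [0.6256, -0.074, 0.0174]
tool_rot: [0.537, 0.46, 0.537, -0.461]
contact_force: [0.1, 1.0, 0.3]
gripper_width: 0.724
```

Emit:
drive_tool:
  slide:
    - [0, 0, 5]
    - [0, 0, 20]
    - [0, 0, 45]
    - [0, 0, 80]
    - [0, 0, 120]
    - [0, 0, 160]
    - [-60, 0, 190]
    - [-100, 0, 190]
    - [-100, 0, 190]
  turn:
    - [0, 0, 0]
    - [0, 0, 0]
    - [0, 0, 0]
    - [0, 0, 0]
    - [0, 0, 0]
    - [0, 0, 0]
    - [0, 0, 0]
    - [0, 0, 0]
    - [0, 0, 0]
  gripper: [0.72, 0.72, 0.72, 0.72, 0.8, 0.9, 1, 1, 1]

```text
t: 44.6
eef_pos: [0.5204, -0.0745, 0.209]
tool_rot: [0.536, 0.459, 0.537, -0.462]
contact_force: [-0.4, 0.1, -0.2]
gripper_width: 0.998
```

```bash
python3 look.py .6282 -.074 b18; python3 - <<'E'
from h import *
a=cam("top")["color"];b=cam("side")["color"]
cv2.imwrite("pics/e_top.png",a[...,::-1]);cv2.imwrite("pics/e_side.png",b[...,::-1])
E
```

```text
t 44.85 pos [525.5  -74.15 208.6 ] sd [1.72 0.23 0.46] jaw -1.4175 tilt [ 0.0005 -0.0012] 0.0013 F [ 0.13  0.01 -0.06] sd [0.4 0.5 0.6] M [0.03 0.03 0.02] w 1.002
```

View pics/b18.png

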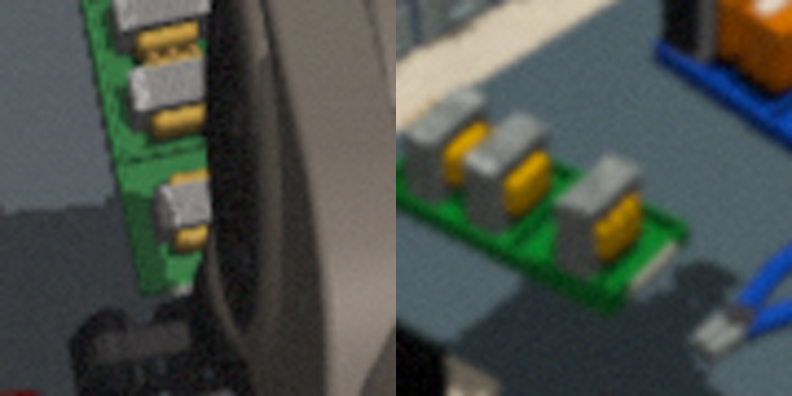

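View pics/e_side.png

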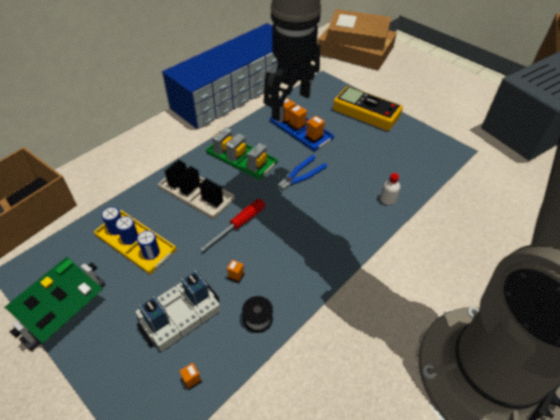

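View pics/e_top.png

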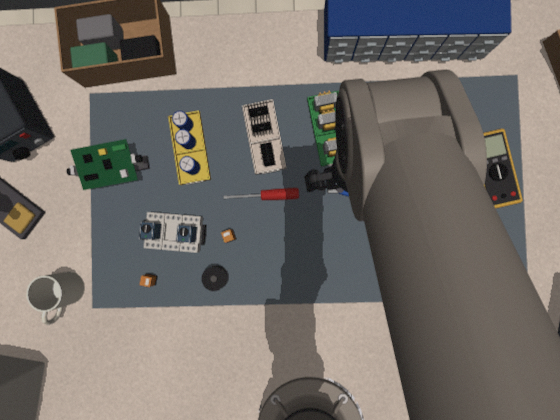

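All four parts stand upright in their front cells. The side view shows the capacitor at (147,243), heat sink (210,192), transformer (257,157) and relay (316,128). The middle socket is empty, and the screwdriver, pliers, bottle and small relays have not moved. The gripper is clear, so I'm handing in.

```bash
python3 -c "
from station import bot
print(bot.hand_in()); print(bot.get_obs()['t'])"
```

```text
the job is handed in; nothing more can be done
None
the job is handed in; nothing more can be done
```

All four parts are in their trays' front cells. I drew the relay straight up out of its socket, then placed the relay, capacitor, heat sink and transformer in that order. I lowered each part until the floor took about 5–8 N before releasing it.

The last pictures at about t = 45 s show all four standing upright in the right cells. The middle socket is empty, the look-alikes have not moved, and the gripper is open and clear. Every force I read stayed below 10 N.

The last checks were limited or disagreed in three places:
- **Top view:** the arm hid the relay tray and part of the green tray in the final top picture. I checked those two parts in the side view; the relay also showed in a top picture taken just after its release.
- **Side camera:** it read about 1.5 px off from the top camera, roughly 2–3 mm. That was within the tolerances.
- **Hand-in:** it gave no verdict, and I could not read the state afterwards.

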